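Push the loose base out of a pressing mould and lay it out to dry

TASK

Take the pressing mould apart for washing up: carry it by its red handle from the sloping blue rack to the push-out post, level it and lower it over the post until the ring sits on the post's black foot, keeping hold of the ring until the post has pushed the loose white base up clear of its rim. Let go of the ring and leave it there, take the base from above, and lay it flat on the free part of the sloping green rack beside the orange base without touching that one, holding it until it is down on the deck. Do not push the other things about, and do not let the base fall on the table.

Things in the scene. Friction and masses are not known exactly. Their poses are not given: they have to be found in the camera images.
- ring_handle (a point): Grip point of the mould ring's red handle, a bar along the ring's axis: 12 mm thick (x), 29 mm radially (y), from 16 to 70 mm above the ring's underside (z). This point: mid-bar, 58 mm above the underside, 52.5 mm from the ring's axis. Axes as the ring's: z the ring's axis (up when level), y from the axis out to the handle. Pinch it across the 12 mm.
- ring_center (a point): Centre of the mould's loose steel ring (on its axis, half-way up its 40 mm): 78 mm outside, 70 mm inside, with an inward lip 5 mm high at the bottom leaving a 56 mm hole. 220 g. Axes as ring_handle. It starts lying square on the blue rack's deck against the ledge, turned so that the handle points to the rack's +y side or, turned up to 60 degrees from that, down the slope.
- base_center (a point): Centre of the mould's loose white plastic base, a disc 66 mm in diameter and 14 mm thick, 60 g, z along its axis. It starts inside the ring, flat on the lip (2 mm play all round), where it cannot be gripped from above.
- post_top (a point): Centre of the top of the fixed upright push-out post: aluminium, 48 mm in diameter, top 80 mm above the table, on a black foot 100 mm in diameter, 12 mm high. It fits through the ring's hole. With the ring down on the foot, its rim is 52 mm and the handle's top 82 mm above the table; the base then lies on the post from 80 to 94 mm.
- rack_full_deck (a point): Blue sloping rack where the mould starts; fixed; deck 230 mm wide (y), sloping 30 degrees, low edge nearest the robot. Site on the deck's surface at mid-width, 75 mm above the table; z square to the deck, x up the slope. Deck from x = -62 (a ledge 12 mm high) to +75 mm. 
- rack_full_rail (a point): Middle of the blue rack's steel rail (10 mm round) above its high side, along all its width, on 10 mm uprights at y = +-112 mm. In the deck point's frame the rail is at x = +68, z = +120 mm: it bars a gripper coming straight down; one leaning square to the deck passes. Axes as the deck point's.
- rack_empty_deck (a point): Green sloping rack where the base goes; fixed; deck 230 mm wide (y), sloping 30 degrees, low edge nearest the robot. Site on the deck's surface at mid-width, 75 mm above the table; z square to the deck, x up the slope. Deck from x = -62 (a ledge 12 mm high) to +75 mm. The orange base lies on its +y half, the -y half is free. A base may slide down to the ledge (centre at x = -29 mm).
- rack_empty_rail (a point): Middle of the green rack's steel rail (10 mm round) above its high side, along all its width, on 10 mm uprights at y = +-112 mm. In the deck point's frame the rail is at x = +68, z = +120 mm: it bars a gripper coming straight down; one leaning square to the deck passes. Axes as the deck point's.
- clean_base_center (a point): Centre of the orange base (bystander) on the green rack: disc 66 mm in diameter, 14 mm thick, flat on the deck.
- sauce_center (a point): Centre of an amber bottle (bystander), 60 mm in diameter, 190 mm high, standing near the post.
- spice_jar_center (a point): Centre of a yellow jar (bystander), 64 mm in diameter, 100 mm high, standing near the post.
- cup_center (a point): Centre of a white cup (bystander), 72 mm in diameter, 85 mm high, standing near the post.
- tin_can_center (a point): Centre of a green can (bystander), 72 mm in diameter, 110 mm high, standing in front of the racks.
- small_bowl: Small blue bowl (bystander), 110 mm in diameter, 45 mm high; origin at its underside.
- spatula: Wooden spatula (bystander) lying on the table; origin under its middle, under 40 mm high.
There are look-alikes about, which are no part of the job. Leave any pink look-alike of the part that bears post_top alone.

How it is judged (in metres and radians):
On the way, in this order (a step that is already met when the one before it is completed fails the run):
1. the mould is held level over the post and pressed down, so that the post has pushed the base up clear of the ring's rim while the ring is still held (z of base_center in the frame of ring_center above 0.03 m and horizontal distance between base_center and post_top below 0.015 m and z of base_center in the frame of post_top between 0.002 and 0.013 m and horizontal distance between ring_center and post_top below 0.012 m and angle between ring_center's own z axis and vertical below 0.15 rad and contact force between the fingers and ring above 0.5 N), for 0.1 s.
2. the ring sits on the post's foot, let go, the base still on the post's top (horizontal distance between ring_center and post_top below 0.012 m and z of ring_center in the frame of post_top below -0.04 m and angle between ring_center's own z axis and vertical below 0.08 rad and contact force between the fingers and ring below 0.2 N and horizontal distance between base_center and post_top below 0.015 m and z of base_center in the frame of post_top below 0.013 m), for 0.1 s.
3. the base is down flat on the green rack while still held (angle between the z axis of base_center and the z axis of rack_empty_deck, either way round below 0.1 rad and z of base_center in the frame of rack_empty_deck between 0.003 and 0.013 m and x of base_center in the frame of rack_empty_deck between -0.04 and 0.045 m and y of base_center in the frame of rack_empty_deck between -0.09 and 0.09 m and contact force between the fingers and base above 0.5 N), for 0.1 s.
At the end, for the whole second after the job is handed in: The ring lies level (4.5 degrees) on the post's foot, its axis within 12 mm of the post's; the white base lies flat (6 degrees) on the green rack's deck, not on the ledge nor past the ends, not touching the orange base; both released and at rest (horizontal distance between ring_center and post_top below 0.012 m and z of ring_center in the frame of post_top below -0.04 m and angle between ring_center's own z axis and vertical below 0.08 rad and angle between the z axis of base_center and the z axis of rack_empty_deck, either way round below 0.1 rad and z of base_center in the frame of rack_empty_deck between 0.003 and 0.013 m and x of base_center in the frame of rack_empty_deck between -0.04 and 0.045 m and y of base_center in the frame of rack_empty_deck between -0.09 and 0.09 m and linear speed of each of base, ring below 0.02 m/s and contact force between base and clean_base below 0.3 N).
It fails at once if a bystander (bottle, jar, cup, can, bowl, spatula or orange base) is shoved more than 20 mm or knocked over (distance of any of sauce_center, spice_jar_center, cup_center, tin_can_center, small_bowl, spatula, clean_base_center from where it was at the start of the episode above 0.02 m).
It fails at once if the base falls low beside the racks, on to the table (height (world z) of base_center below 0.03 m).
It also fails if it takes over 72 s, if anything falls off the work surface, if the arm or the gripper's body presses on something with over 40 N, if the wrist force passes 120 N, or if a joint passes its speed limit or range.

ROBOT

A 6-joint arm with a two-finger parallel gripper is mounted at the origin on the work surface. World frame = base frame: x ahead of the robot, y to its left, z up, the work surface at z = 0. Lengths are in m, angles in degrees, forces in N, time in s.
With the tool pointing down it reaches from about 0.4 to 0.825 m from the base axis. Payload 7 kg.
Tool frame: the origin (TCP) lies on the mounting face of the last link; the fingertips stand 178 mm ahead of it and the grasp point (between the pads) lies 159 mm ahead of it (ctrl.tip_extent is the distance from the TCP to the fingertips, in m); z points along the fingers, y is the direction in which the jaws open and shut (so a half turn about z gives the same grasp; the last joint's range is limited). The gripper opens to 88 mm and grips with 3 to 60 N. Pads are 19 mm wide; open, the fingers measure 130 mm over their backs; the gripper's body (78 mm by 193 mm) begins 47 mm behind the grasp point.
Start: joints at [85.606, 20.546, 0.682, 0, -70.136, -16.507], TCP at [0.241, 0.631, 0.405] pointing down, gripper open.
Joint ranges: [-176.03, 176.03], [-82.01, 121.73], [-58.28, 71.71], [-173.87, 95.51], [-174.79, -0.11], [-173.66, 173.66]. Speed limits (degrees/s): [136.94, 136.94, 172.46, 180, 180, 180].

INTERFACE

Orientations are given as [roll, pitch, yaw] about the fixed x, y, z axes, in that order (R = Rz(yaw) Ry(pitch) Rx(roll)).
In Python, from plant import ctrl gives the robot as it stands. The module is installed in compiled form; this text tells all that it offers.
- The arm moves only by the tool carry_out, never from a script. Its argument "moves" is text: rows parted by semicolons, each of 7 numbers parted by spaces: the finger opening in m, from 0 to 0.0876, then the shift along the tool's x, y, z in m, then the turn, a rotation vector about the tool's x, y, z in rad. A call has 1 to 20 rows; each row is the pose to reach, as a shift and turn from the pose commanded when the call began, along the tool's axes at that moment; what a row does not reach only later rows make up. A row lasts 1/10 s, in which the tool goes at most 50 mm and 8.59 degrees, less where a joint would pass 70% of its speed; a pose out of reach is approached as far as the arm can. A call with a gripper value outside its range is refused whole. The fingers move at their own pace and stop on an object; the grip force is fixed at half the most. Time passes only in rows, so rows that repeat a pose let the fingers close. It gives the time, the measured TCP pose, the force and the opening at its end, in the units of the state.
- ctrl.get_obs(): the state, without advancing time (a new reading comes with each control period).
- ctrl.snapshot(name): name is "side" or "top"; returns a dict with "image" (400x640x3 uint8, red, green, blue), "K" (3x3 intrinsics, pixels), "R" (3x3) and "t" (3): a world point X has camera coordinates R X + t. Camera axes: x right, y down, z forward; pixel columns grow to the right and rows downward; lengths in m; the calibration is good to about 2 mm. A picture is of the moment at which its call begins. There is no depth.
- ctrl.close_job(): hands the job in, once; it reports no verdict.
Trained networks look in a picture, given as the dict that the camera call returned (one of the last four; its "shot" number tells which), for a name from the list of things; names that differ only in an ending like _2 or _b are one class to them, and where a whole thing is asked for, a point or a joint stands for the part that bears it (a point fixed in the world has none). Each returns a list of dicts, best first, with "confidence" (0 to 1); they miss things now and then, are a little off and sometimes report something else, mostly with a low value. They report only what shows in the picture. A call takes as long as a camera call. They do not tell look-alikes from the thing itself.
- ctrl.recognise(picture, label): "extent" ([left, top, right, bottom] in pixels, round what is visible of it).
- ctrl.trace(picture, label): "region" (400x640 bool, what is visible of it) and "extent" ([left, top, right, bottom] in pixels, round what is visible of it).
- ctrl.mark_of(picture, label): "at" ([row, column] in pixels: a listed point, or the origin of a listed thing).
The state is a dict: "clock": time; "joint_pos": joint angles; "qvel": joint speeds; "tau": joint torques, N m; "tool_pos": TCP position; "orientation": TCP orientation; "force": force on the tool from outside, world axes, zero at the start; "moment": the same for the moment, N m; "opening": finger opening in m.
Only numpy, scipy, OpenCV 4.12 (cv2) and the standard library are available. Lean on these libraries where they do the work, as an engineer would, in place of code of your own. Each camera call takes 0.05 s, during which the arm holds its last target.

## Working session

There is one attempt and no reset: what is moved stays moved. The work goes in short steps, Python scripts to look and compute and a tool call to move; the robot and the scene stay as the last step left them, time stands still between calls to the robot, and variables do not carry over. Pictures are saved under pics/ and viewed, and the job is handed in when it is done.

Besides the shell and the picture viewer there is one more tool, called after "Emit:" as a command line: name --argument value ..., lists and objects as JSON in quotes. carry_out: Moves the arm, as the interface text tells. Its arguments: {"type":"object","properties":{"moves":{"type":"string"}},"required":["moves"]}

```bash
mkdir -p pics
cat > h.py <<'E'
import numpy as np, cv2, pickle
from scipy.spatial.transform import Rotation as Ro
from plant import ctrl
def save(n,im,s=1): 
    cv2.imwrite('pics/'+n+'.png',cv2.resize(im,None,fx=s,fy=s,interpolation=cv2.INTER_CUBIC)[:,:,::-1])
E
python3 - <<'E'
from h import *
print(ctrl.get_obs())
S={}
for n in ['side','top']:
    p=ctrl.snapshot(n); S[n]=p; save(n+'0',p['image'],1.25); print(n,p['K'],p['R'],p['t'],p['shot'], -p['R'].T@p['t'])
pickle.dump(S,open('s0.pkl','wb'))
E
```

```text
{'clock': 0.0, 'joint_pos': array([ 8.56070019e+01,  2.05914062e+01,  6.33039893e-01, -1.87206214e-02,
       -7.01361744e+01, -1.65061662e+01]), 'qvel': array([ 0.04586796,  0.04342006,  0.03729585,  0.06868402,  0.00987338,
       -0.03266923]), 'tau': array([-6.50894999e-04, -5.82721961e+01,  2.93045551e+01,  6.99691460e+00,
        6.80463592e-03, -1.75280138e-04]), 'tool_pos': array([0.24073276, 0.63040136, 0.4037216 ]), 'orientation': array([ 1.79904355e+02, -9.98992759e-03, -2.09055315e+01]), 'force': array([-0.13572613, -0.47796513,  0.26099577]), 'moment': array([ 0.00526376, -0.01133343,  0.0120742 ]), 'opening': 0.08760322997126128}
side [[509.1761522    0.         323.55893918]
 [  0.         509.1761522  203.72963629]
 [  0.           0.           1.        ]] [[ 0.97096274 -0.23901645 -0.01012373]
 [-0.18058055 -0.70450665 -0.68633887]
 [ 0.15691405  0.66823762 -0.72721144]] [-0.50648272  0.20423631  1.47928313] 1 [ 0.29653665 -0.96568449  1.21079943]
top [[464.1284213    0.         318.13446969]
 [  0.         464.1284213  191.31476268]
 [  0.           0.           1.        ]] [[ 0.00843867 -0.99960421  0.02683687]
 [-0.98470974 -0.01297686 -0.1737191 ]
 [ 0.1739986  -0.02496057 -0.98442951]] [-0.01572618  0.54540265  1.30719128] 2 [0.30974656 0.02398589 1.38200656]
```

View pics/side0.png

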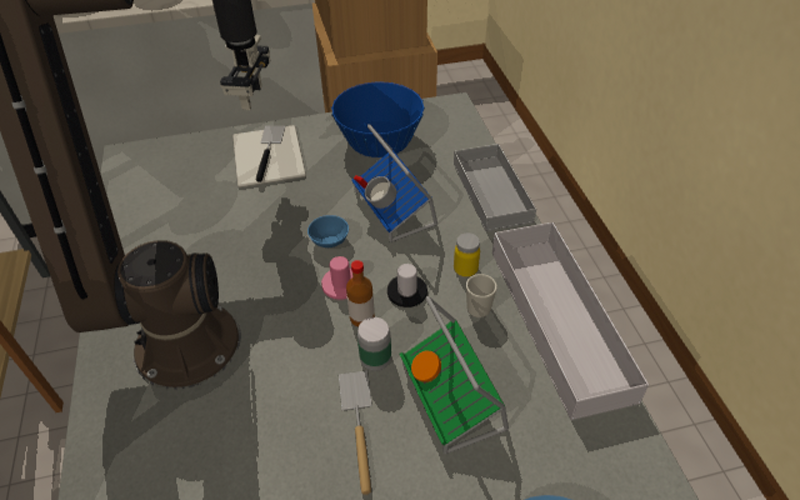

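View pics/top0.png

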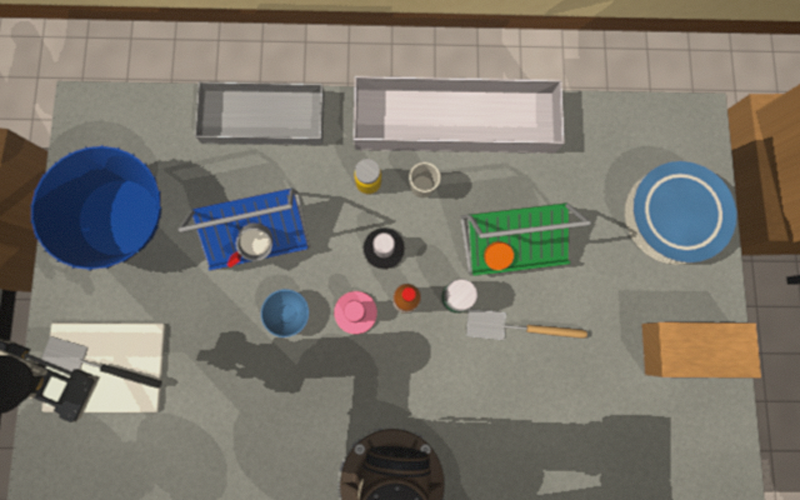

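Run:
```python
from h import *
print(ctrl.get_obs()['clock'])
S={}
labs="ring_handle ring_center base_center post_top rack_full_deck rack_full_rail rack_empty_deck rack_empty_rail clean_base_center sauce_center spice_jar_center cup_center tin_can_center small_bowl spatula".split()
for n in ['side','top']:
    p=ctrl.snapshot(n); S[n]=p
    for l in labs:
        print(n,l,[(np.round(d['at'],1).tolist(),round(d['confidence'],2)) for d in ctrl.mark_of(p,l)])
print(ctrl.get_obs()['clock'])
```

```text
0.1
side ring_handle [([141.6, 286.9], 0.76), ([153.0, 305.5], 0.7)]
side ring_center [([153.7, 306.7], 0.58), ([213.1, 325.6], 0.4)]
side base_center [([155.7, 308.0], 0.44), ([145.4, 286.0], 0.3)]
side post_top [([216.6, 326.9], 0.97), ([211.9, 268.8], 0.86)]
side rack_full_deck [([152.4, 310.4], 0.59), ([120.4, 312.0], 0.45)]
side rack_full_rail []
side rack_empty_deck [([304.2, 358.4], 0.87)]
side rack_empty_rail [([271.6, 358.2], 0.75), ([271.8, 298.6], 0.37)]
side clean_base_center [([295.8, 341.0], 0.79)]
side sauce_center [([236.8, 286.5], 0.98)]
side spice_jar_center [([199.9, 373.1], 0.58)]
side cup_center [([234.0, 383.0], 0.89), ([302.8, 355.4], 0.75)]
side tin_can_center [([274.3, 296.9], 0.7)]
side small_bowl [([191.9, 265.5], 0.73), ([233.7, 287.7], 0.66)]
side spatula [([341.9, 288.8], 0.62)]
top ring_handle [([208.2, 184.4], 0.7)]
top ring_center [([191.9, 201.4], 0.69), ([238.1, 328.2], 0.24), ([203.5, 401.7], 0.18)]
top base_center [([192.7, 202.2], 0.7)]
top post_top [([190.0, 308.1], 0.97), ([247.6, 281.0], 0.79)]
top rack_full_deck [([183.5, 200.6], 0.74)]
top rack_full_rail [([174.0, 185.1], 0.56), ([203.2, 404.5], 0.49)]
top rack_empty_deck [([192.6, 415.3], 0.83)]
top rack_empty_rail [([180.8, 426.8], 0.87)]
top clean_base_center [([201.8, 399.6], 0.64), ([184.5, 427.3], 0.15)]
top sauce_center [([238.3, 329.8], 0.67)]
top spice_jar_center [([139.2, 293.1], 0.73)]
top cup_center [([145.4, 340.7], 0.62)]
top tin_can_center [([234.9, 366.7], 0.92)]
top small_bowl []
top spatula [([262.2, 422.1], 0.83)]
1.7
```

The side view shows the mould on the blue rack at native (306,154), with its handle at (287,142). The real post, on its black foot, is at (326,215). The pink look-alike is at (270,213) and the green rack with the orange base at (358,304). The top view agrees: mould (201,192), post (308,190), pink (281,248). Next I triangulate.

```bash
cat >> h.py <<'E'
def tri(ps, obs):
    # ps: dicts, obs: [row,col]
    P=[p['K']@np.c_[p['R'],p['t']] for p in ps]
    A=[]
    for M,(r,c) in zip(P,obs):
        A+= [c*M[2]-M[0], r*M[2]-M[1]]
    X=np.linalg.svd(np.array(A))[2][-1]; X=X[:3]/X[3]
    e=[np.round(proj(p,X)-np.array(o),1).tolist() for p,o in zip(ps,obs)]
    return X,e
def proj(p,X):
    x=p['K']@(p['R']@np.asarray(X)+p['t']); return np.array([x[1]/x[2],x[0]/x[2]])
def ray_z(p,rc,z):
    d=p['R'].T@np.linalg.solve(p['K'],[rc[1],rc[0],1]); c=-p['R'].T@p['t']
    return c+d*(z-c[2])/d[2]
E
python3 - <<'E'
from h import *
S=pickle.load(open('s0.pkl','rb')); ps=[S['side'],S['top']]
D=dict(handle=([141.6,286.9],[208.2,184.4]),ring=([153.7,306.7],[191.9,201.4]),base=([155.7,308],[192.7,202.2]),post=([216.6,326.9],[190,308.1]),pink=([211.9,268.8],[247.6,281]),
fdeck=([152.4,310.4],[183.5,200.6]),edeck=([304.2,358.4],[192.6,415.3]),erail=([271.6,358.2],[180.8,426.8]),frail=([120.4,312],[174,185.1]),orange=([295.8,341],[201.8,399.6]),
sauce=([236.8,286.5],[238.3,329.8]),jar=([199.9,373.1],[139.2,293.1]),cup=([234,383],[145.4,340.7]),can=([274.3,296.9],[234.9,366.7]),spat=([341.9,288.8],[262.2,422.1]))
for k,v in D.items():
    X,e=tri(ps,v); print(k,np.round(X,3),e)
for n in ps[:2]: pass
im=S['top']['image']; save('top_full',im[130:240,130:270],5); save('top_mid',im[120:260,250:480],3.4)
im=S['side']['image']; save('side_full',im[90:190,260:370],6)
save('side_empty',im[170:370,260:420],3.5)
E
```

```text
handle [0.484 0.359 0.107] [[0.0, -0.1], [-0.1, 0.0]]
ring [0.54  0.324 0.07 ] [[0.3, -1.0], [-1.4, 0.1]]
base [0.542 0.324 0.06 ] [[0.4, -1.6], [-2.3, 0.1]]
post [0.54 0.02 0.08] [[-0.2, 0.8], [1.1, -0.1]]
pink [0.377 0.094 0.067] [[-0.2, 1.0], [1.3, -0.0]]
fdeck [0.558 0.327 0.07 ] [[-0.1, 0.4], [0.6, -0.0]]
edeck [ 0.543 -0.289  0.072] [[0.1, -0.5], [-0.5, 0.0]]
erail [ 0.543 -0.286  0.213] [[-0.5, 1.6], [1.8, -0.1]]
frail [0.565 0.34  0.193] [[0.3, -1.0], [-1.6, 0.1]]
orange [ 0.512 -0.246  0.06 ] [[-0.3, 1.0], [1.2, -0.1]]
sauce [ 0.405 -0.042  0.098] [[-0.0, 0.2], [0.2, -0.0]]
jar [0.697 0.065 0.064] [[0.0, -0.0], [-0.0, 0.0]]
cup [ 0.682 -0.075  0.065] [[0.1, -0.4], [-0.5, 0.0]]
can [ 0.414 -0.149  0.06 ] [[-0.3, 1.4], [1.7, -0.0]]
spat [ 0.348 -0.318  0.013] [[0.2, -1.2], [-1.3, 0.0]]
```

View pics/top_full.png

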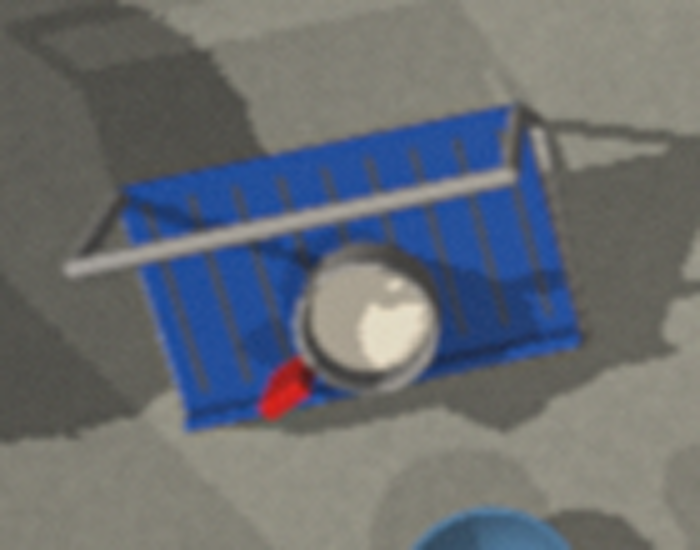

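View pics/side_full.png

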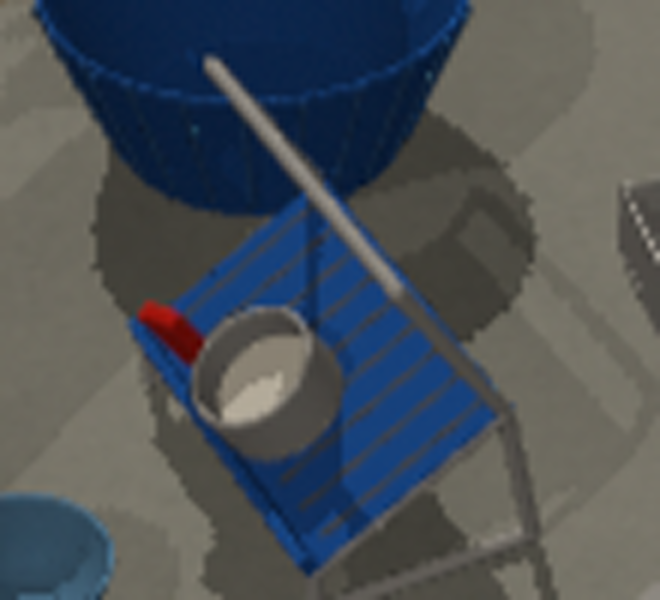

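View pics/side_empty.png

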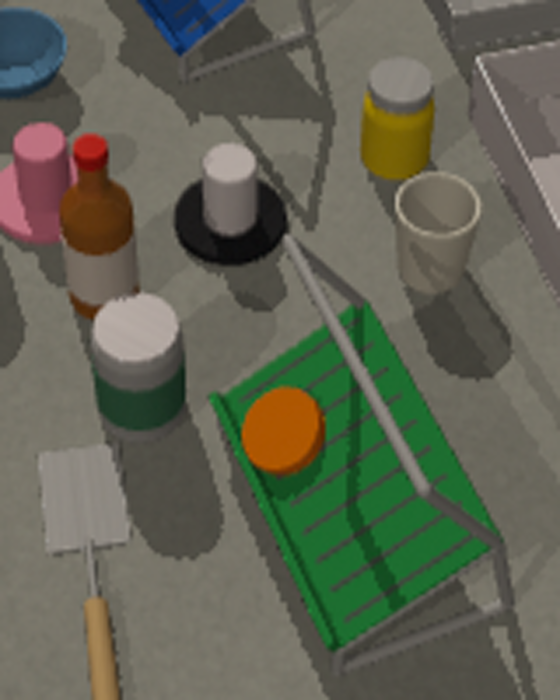

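View pics/top_mid.png

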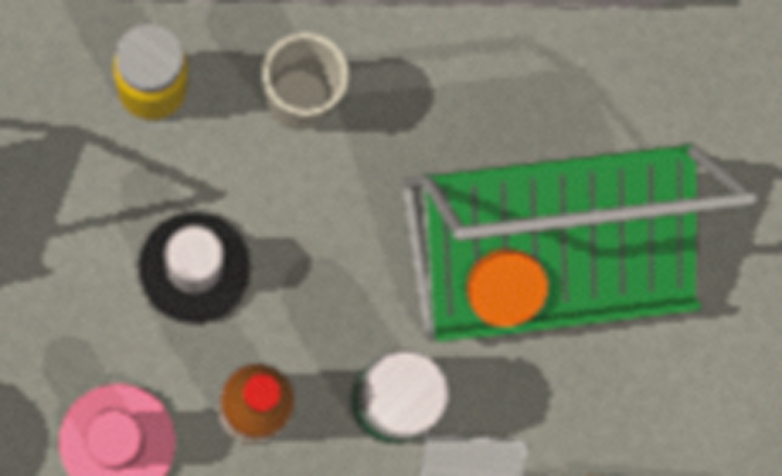

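```bash
cat > fit.py <<'E'
from h import *
from scipy.optimize import least_squares
S=pickle.load(open('s0.pkl','rb'))
def c2(n,pts):
    if n=='ft': return [(130+y/5,130+x/5) for x,y in pts]
    if n=='fs': return [(90+y/6,260+x/6) for x,y in pts]
    if n=='et': return [(120+y/3.4,250+x/3.4) for x,y in pts]
    if n=='es': return [(170+y/3.5,260+x/3.5) for x,y in pts]
mm=1e-3
# order: high+y, high-y, rail+y, rail-y, low+y, low-y
def model(t): return np.array([[75,115,0],[75,-115,0],[68,112,120],[68,-112,120],[-62-t,115,12],[-62-t,-115,12]])*mm
def pose(p):
    R=Ro.from_euler('z',p[3])*Ro.from_euler('y',-np.pi/6)
    return R.as_matrix(), np.array(p[:3])
O=dict(full=(c2('fs',[(312,190),(502,410),(210,62),(400,290),(135,320),(310,572)]),c2('ft',[(120,188),(520,103),(72,267),(513,177),(188,430),(582,343)])),
 empty=(c2('es',[(365,305),(497,540),(288,238),(427,490),(213,397),(335,648)]),c2('et',[(428,178),(692,147),(460,233),(750,199),(433,338),(697,305)])))
if __name__=='__main__':
  for k,(os_,ot) in O.items():
    def res(p,full=False):
        R,T=pose(p); X=model(p[4])@R.T+T
        r=[proj(S['side'],x)-o for x,o in zip(X,os_)]+[proj(S['top'],x)-o for x,o in zip(X,ot)]
        r=np.array(r); return r if full else r.ravel()
    s=least_squares(res,[0.55,0.33 if k=='full' else -.29,.075,0.2,6],loss='soft_l1')
    print(k,np.round(s.x[:3],4),np.degrees(s.x[3]),s.x[4]); print(np.round(res(s.x,True),1).tolist())
    Rm,T=pose(s.x)
    q=(np.array([0.54,.324,.07]) if k=='full' else np.array([.512,-.246,.06]))
    print('loc',np.round(Rm.T@(q-T),3))
    if k=='full': print('handle loc',np.round(Rm.T@(np.array([.484,.359,.107])-T),3))
E
python3 fit.py
```

```text
full [0.5586 0.3251 0.0714] 13.3759419964648 4.890483204752865
[[-2.0, 0.9], [-0.3, 0.6], [1.3, -0.2], [1.3, -1.1], [0.7, -1.9], [-1.0, -2.4], [0.2, -0.9], [-0.1, 0.5], [0.0, 1.4], [-0.5, -0.1], [-0.6, -0.3], [-0.6, -0.1]]
loc [-0.017  0.003  0.008]
handle loc [-0.038  0.05   0.063]
empty [ 0.5439 -0.2894  0.0712] 7.761107913077119 2.783810417720538
[[-1.8, -1.0], [1.1, 0.9], [1.7, -0.4], [1.2, -1.3], [-0.9, -0.9], [-0.0, -1.6], [-0.6, -1.4], [-1.0, 0.8], [-0.4, -0.2], [-0.7, -0.8], [-0.6, 0.6], [-0.6, 0.5]]
loc [-0.028  0.047  0.003]
```

```bash
cat > ringfit.py <<'E'
from h import *
from fit import pose
from scipy.optimize import minimize
S=pickle.load(open('s0.pkl','rb'))
def hull(p,X,s=8):
    px=np.array([proj(p,x)[::-1] for x in X]); return px
def fillmask(px,s=4):
    m=np.zeros((400*s,640*s),np.uint8); cv2.fillConvexPoly(m,cv2.convexHull(((px+.5)*s).astype(np.int32)),1)
    return cv2.resize(m.astype(np.float32),(640,400),interpolation=cv2.INTER_AREA)
box=np.array([[x,y,z] for x in(-6,6) for y in(38,67) for z in(16,70)])*1e-3
th=np.linspace(0,2*np.pi,60)
cyl=np.array([[39*np.cos(a),39*np.sin(a),z] for a in th for z in(0,40)])*1e-3
rim=cyl[1::2]
def ringpose(y0,ang,deck,x0=-.023):
    R,T=pose(deck); Rr=R@Ro.from_euler('z',ang).as_matrix()  # ring y axis rotated by ang from deck +y (positive -> toward -x)
    return Rr, T+R@np.array([x0,y0,0])
if __name__=='__main__':
    masks={}
    for n in('side','top'):
        h=cv2.cvtColor(S[n]['image'],cv2.COLOR_RGB2HSV)
        m=((h[...,0]<8)|(h[...,0]>172))&(h[...,1]>150)&(h[...,2]>80)
        reg=np.zeros_like(m); 
        if n=='side': reg[130:160,275:300]=1
        else: reg[195:220,175:200]=1
        m&=reg>0; masks[n]=m.astype(np.float32); ys,xs=np.nonzero(m); print(n,m.sum(),ys.mean(),xs.mean())
    def cost(v):
        deck=[.558+v[2],.326+v[3],.075+v[5],np.radians(13.4)]
        Rr,T=ringpose(v[0],v[1],deck); c=0
        for n in masks:
            H=fillmask(hull(S[n],box@Rr.T+T)); C=fillmask(hull(S[n],cyl@Rr.T+T))
            m=masks[n]
            # in view, handle may be in front or behind cylinder
            c+=np.abs(np.clip(H-C,0,1)-m*(1-C)).sum()
            if n=='side': pass
        return c
    best=None
    for y0 in np.linspace(-.02,.02,21):
        for a in np.radians(np.arange(-10,70,4)):
            c=cost([y0,a,0,0,0,0]); 
            if best is None or c<best[0]: best=(c,y0,np.degrees(a))
    print(best)
    for name,dx in [('z.075',0)]:
        y0,a=best[1],np.radians(best[2])
        deck=[.558,.326,.075,np.radians(13.4)]
        Rr,T=ringpose(y0,a,deck)
        ims=[]
        for n,(r0,r1,c0,c1) in dict(side=(110,180,270,340),top=(160,230,165,235)).items():
            im=cv2.resize(S[n]['image'][r0:r1,c0:c1],None,fx=5.5,fy=5.5,interpolation=cv2.INTER_CUBIC)
            for X in (rim,cyl[0::2]):
                px=np.array([proj(S[n],x)[::-1] for x in X@Rr.T+T]); px=((px+.5-[c0,r0])*5.5).astype(np.int32)
                cv2.polylines(im,[px],True,(0,255,0),1)
            px=hull(S[n],box@Rr.T+T); px=((px+.5-[c0,r0])*5.5).astype(np.int32)
            cv2.polylines(im,[cv2.convexHull(px)],True,(255,255,0),1)
            ims.append(im)
        save('ringov',np.hstack(ims))
E
python3 ringfit.py
```

```text
side 51 144.09803921568627 288.15686274509807
top 66 207.46969696969697 186.71212121212122
(np.float32(55.4375), np.float64(-0.006), np.float64(22.0))
```

View pics/ringov.png

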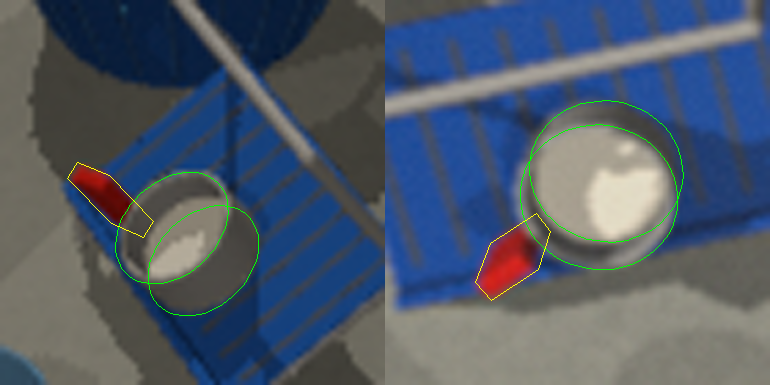

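```bash
cat > rf2.py <<'E'
from ringfit import *
from scipy.optimize import minimize
U=4
masks={}
for n,(r0,r1,c0,c1) in dict(side=(110,180,270,340),top=(160,230,165,235)).items():
    im=cv2.resize(S[n]['image'],None,fx=1,fy=1); h=cv2.cvtColor(im,cv2.COLOR_RGB2HSV)
    red=((h[...,0]<8)|(h[...,0]>172))&(h[...,1]>120)&(h[...,2]>60)
    blue=(h[...,0]>100)&(h[...,0]<130)&(h[...,1]>110)
    o=(~blue&~red).astype(np.uint8); w=np.zeros_like(o); w[r0:r1,c0:c1]=1
    s=dict(side=(150,306),top=(192,202))[n]
    rr,cc=np.mgrid[:400,:640]; w&=(((rr-s[0])**2+(cc-s[1])**2)<20**2).astype(np.uint8)
    o=cv2.morphologyEx(o*w,cv2.MORPH_OPEN,np.ones((4,4),np.uint8)); l=cv2.connectedComponents(o)[1]; o=(l==l[s])
    red&=w.astype(bool)|(((rr-s[0])**2+(cc-s[1])**2)<30**2)
    masks[n]=(o.astype(np.float32),red.astype(np.float32))
    v=S[n]['image'].copy(); v[o]=v[o]//2+[0,120,0]; v[red]=[255,255,0]
    save('m_'+n,v[r0:r1,c0:c1],6)
    print(n,o.sum(),red.sum())
def cost(v,names=('side','top')):
    deck=[.558+v[2]*1e-3,.326,.075,np.radians(13.4)]
    Rr,T=ringpose(v[0]*1e-3,np.radians(v[1]),deck); c=0
    for n in names:
        H=fillmask(hull(S[n],box@Rr.T+T)); C=fillmask(hull(S[n],cyl@Rr.T+T)); 
        o,r=masks[n]; 
        c+=np.abs(np.maximum(H,C)-np.maximum(o,r)).sum()+np.abs(np.clip(H-C,0,1)-r*(1-C)).sum()
    return c
for names in (('side','top'),('side',),('top',)):
    b=min((minimize(cost,[y,a,0],args=(names,),method='Nelder-Mead',options=dict(initial_simplex=[[y,a,0],[y+3,a,0],[y,a+6,0],[y,a,3]])) for y in(-3,3) for a in (15,28)),key=lambda s:s.fun)
    print(names,b.x,b.fun)
E
python3 rf2.py; python3 -c "
import cv2,numpy as np
cv2.imwrite('pics/mm.png',np.hstack([cv2.imread('pics/m_side.png')[:,:400],cv2.imread('pics/m_top.png')[:,:400]]))"
```

```text
side 499 56
top 788 70
('side', 'top') [-7.377615   20.2342125  -1.16230999] 263.875
('side',) [-9.29666645 21.7766119   2.03413823] 59.25
('top',) [-6.82890352 20.98614173 -3.15981079] 139.1875
```

View pics/mm.png

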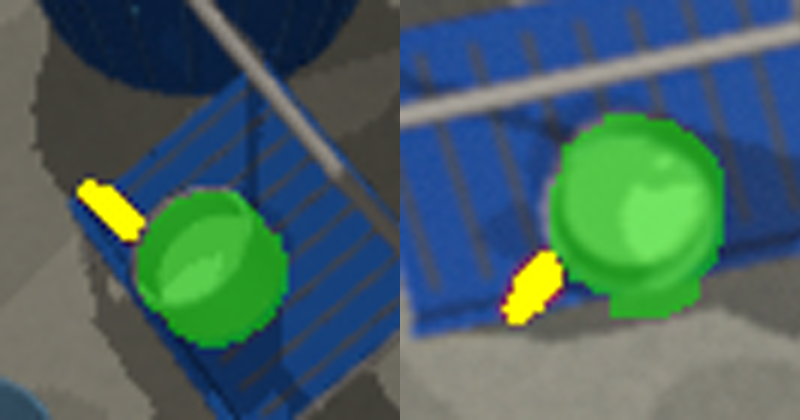

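```bash
sed -i 's/s=dict(side=(150,306),top=(192,202))\[n\]/s=dict(side=(154,305),top=(192,203))[n]/; s/<20\*\*2/<dict(side=18,top=16.5)[n]**2/; s/np.ones((4,4)/np.ones((3,3)/' rf2.py
cat >> rf2.py <<'E'
deck=[.558+b.x[2]*0,.326,.075,np.radians(13.4)]
E
python3 rf2.py; python3 -c "
import cv2,numpy as np
cv2.imwrite('pics/mm2.png',np.hstack([cv2.imread('pics/m_side.png')[:,:400],cv2.imread('pics/m_top.png')[:,:400]]))"
```

```text
side 550 56
top 740 70
('side', 'top') [-3.80572244 23.54497774  1.53106194] 201.375
('side',) [-3.59501424 22.24328842  2.09379409] 97.625
('top',) [-3.40920938 25.90750387  0.86117509] 84.9375
```

View pics/mm2.png

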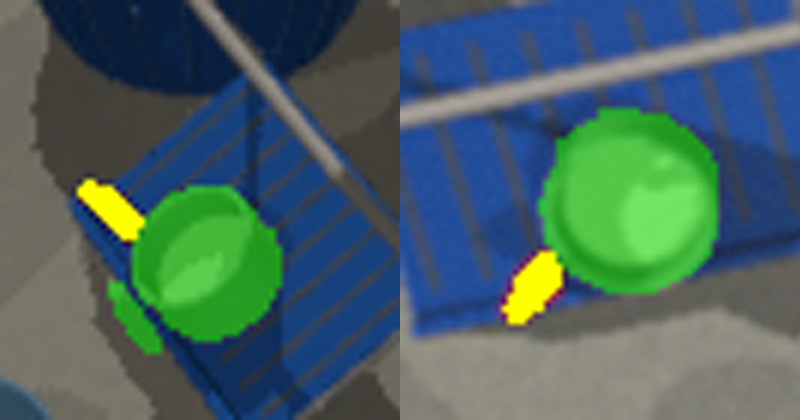

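Run:
```python
from h import *
S=pickle.load(open('s0.pkl','rb'))
a=cv2.resize(S['side']['image'][0:90,160:240],None,fx=5,fy=5); b=cv2.resize(S['top']['image'][255:345,0:80],None,fx=5,fy=5)
save('grip',np.hstack([a,b]))
o=ctrl.get_obs(); R=Ro.from_euler('xyz',[179.904,-.01,-20.9],degrees=True).as_matrix(); T=np.array([.2407,.6304,.4037])
for n in('side','top'):
    for v in([0,0,.178],[0,.065,.159],[0,-.065,.159],[0,.097,.112],[0,-.097,.112],[.097,0,.112],[-.097,0,.112]): print(n,v,(proj(S[n],T+R@v)-([0,160] if n=='side' else [255,0]))[::-1]*5)
```

```text
side [0, 0, 0.178] [206.80407501 390.00481858]
side [0, 0.065, 0.159] [173.96229634 418.91467386]
side [0, -0.065, 0.159] [228.15055033 316.04000589]
side [0, 0.097, 0.112] [145.49931319 384.55079648]
side [0, -0.097, 0.112] [229.02032665 232.50993965]
side [0.097, 0, 0.112] [328.30727764 313.78204393]
side [-0.097, 0, 0.112] [ 50.84427353 297.53993108]
top [0, 0, 0.178] [259.24611651 226.83018834]
top [0, 0.065, 0.159] [363.04951279 280.71416209]
top [0, -0.065, 0.159] [112.4902184  177.80480829]
top [0, 0.097, 0.112] [375.99434909 315.69915631]
top [0, -0.097, 0.112] [-14.02776762 155.28837989]
top [0.097, 0, 0.112] [279.50070597  32.67070506]
top [-0.097, 0, 0.112] [ 77.80159925 444.252289  ]
```

View pics/grip.png

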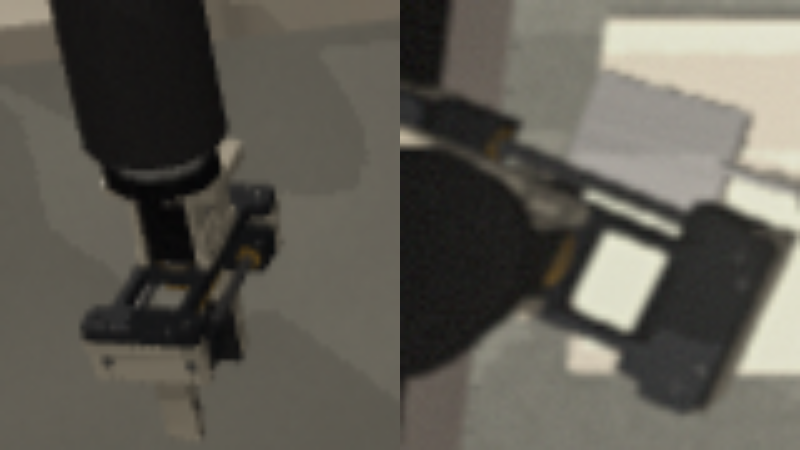

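```bash
cat >> h.py <<'E'
def cur():
    o=ctrl.get_obs(); return np.array(o['tool_pos']),Ro.from_euler('xyz',o['orientation'],degrees=True),o
def rel(Tt,Rt,cmd=None):
    T,R,o=cur()
    if cmd is not None: T,R=cmd
    print('shift',np.round(R.inv().apply(Tt-T),4),'rotvec',np.round((R.inv()*Rt).as_rotvec(),4), 'deg',np.round(np.degrees((R.inv()*Rt).magnitude()),1))
E
cat > plan1.py <<'E'
from h import *
from ringfit import ringpose
for y0,a in((-.0025,24),):
    Rr,T=ringpose(y0,np.radians(a),[.558,.326,.0735,np.radians(13.4)])
    hp=T+Rr@[0,.0525,.058]; print('handle',hp,'ring c',T+Rr@[0,0,.02])
    z=-Rr[:,2]; y=-Rr[:,0]; x=np.cross(y,z); Rt=Ro.from_matrix(np.c_[x,y,z])
    print('rpy',Rt.as_euler('xyz',degrees=True),'z',z,'y',y)
    G=hp-.159*z; print('TCP',G)
    for d in (.12,0): 
        print(d); rel(G-d*z,Rt)
E
python3 plan1.py
```

```text
handle [0.48188829 0.35460104 0.10155264] ring c [0.52947529 0.31663449 0.07932051]
rpy [-152.19123464  -11.73399879  -55.51439069] z [ 0.48638794  0.11587395 -0.8660254 ] y [-0.67535475 -0.57901178 -0.45677273]
TCP [0.4045526  0.33617709 0.23925068]
0.12
shift [0.2084 0.2504 0.0615] rotvec [0.407  0.3397 0.5404] deg 43.4
0
shift [0.258  0.2166 0.1654] rotvec [0.407  0.3397 0.5404] deg 43.4
```

Emit:
carry_out --moves "0.04 0.03 0.036 0.009 0.058 0.048 0.077;0.04 0.06 0.072 0.018 0.116 0.097 0.154;0.04 0.09 0.107 0.026 0.174 0.146 0.232;0.04 0.119 0.143 0.035 0.233 0.194 0.309;0.04 0.149 0.179 0.044 0.291 0.243 0.386;0.04 0.179 0.215 0.053 0.349 0.291 0.463;0.04 0.208 0.25 0.0615 0.407 0.34 0.54;0.04 0.208 0.25 0.0615 0.407 0.34 0.54;0.04 0.208 0.25 0.0615 0.407 0.34 0.54;0.04 0.208 0.25 0.0615 0.407 0.34 0.54;0.04 0.208 0.25 0.0615 0.407 0.34 0.54;0.04 0.208 0.25 0.0615 0.407 0.34 0.54"

```text
clock: 2.9
tool_pos: [0.3458, 0.3242, 0.3436]
orientation: [-152.2, -11.7, -55.4]
force: [0.2, -0.3, -0.5]
opening: 0.0402
```

```bash
cat > look.py <<'E'
from h import *
import sys
S={}
for n in('side','top'): S[n]=ctrl.snapshot(n)
pickle.dump(S,open(sys.argv[1]+'.pkl','wb'))
# args: name s_r0 s_c0 t_r0 t_c0 size
a=list(map(int,sys.argv[2:])); z=a[4]
f=400/z
save(sys.argv[1],np.hstack([cv2.resize(S['side']['image'][a[0]:a[0]+z,a[1]:a[1]+z],(400,400),interpolation=cv2.INTER_CUBIC),cv2.resize(S['top']['image'][a[2]:a[2]+z,a[3]:a[3]+z],(400,400),interpolation=cv2.INTER_CUBIC)]))
E
python3 plan1.py; python3 look.py p1 80 250 140 130 110; python3 -c "
from h import *
print(cur()[2])"
```

```text
handle [0.48188829 0.35460104 0.10155264] ring c [0.52947529 0.31663449 0.07932051]
rpy [-152.19123464  -11.73399879  -55.51439069] z [ 0.48638794  0.11587395 -0.8660254 ] y [-0.67535475 -0.57901178 -0.45677273]
TCP [0.4045526  0.33617709 0.23925068]
0.12
shift [0.0017 0.0011 0.0003] rotvec [-0.0008  0.001   0.0016] deg 0.1
0
shift [0.0018 0.0012 0.1203] rotvec [-0.0008  0.001   0.0016] deg 0.1
{'clock': 3.0, 'joint_pos': array([ 65.85647627,  -2.3662383 , -56.8200324 ,  57.22065549,
       -28.10438653, -78.17666959]), 'qvel': array([-0.28546078, -0.15385807, -0.41154715,  0.22979561,  0.08241867,
       -0.1421829 ]), 'tau': array([ -0.04039637, -20.85930526,  24.25239801,   3.1135688 ,
        -0.41889855,   0.03969697]), 'tool_pos': array([0.34573438, 0.32384321, 0.34328368]), 'orientation': array([-152.19038536,  -11.74528941,  -55.41460952]), 'force': array([ 0.38249571, -0.12562045,  0.37429292]), 'moment': array([-0.38220696,  1.64492149,  0.00306474]), 'opening': 0.039915914607597185}
```

View pics/p1.png

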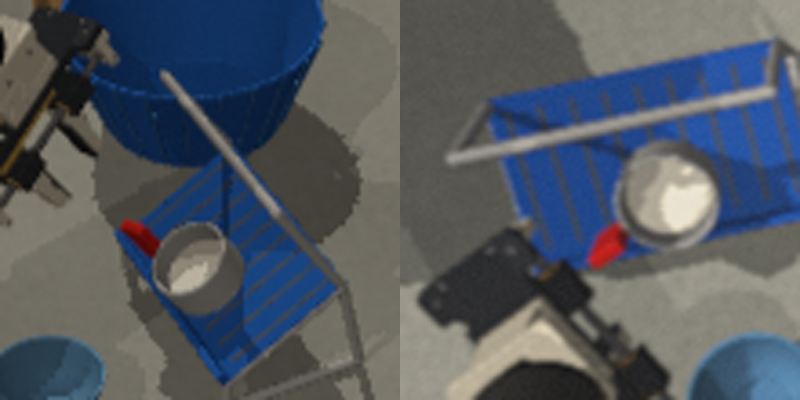

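Emit:
carry_out --moves "0.04 0 0 0.02 0 0 0;0.04 0.001 0 0.04 0 0 0;0.04 0.001 0.001 0.06 0 0 0;0.04 0.002 0.001 0.08 0 0 0;0.04 0.002 0.001 0.09 0 0 0;0.04 0.002 0.001 0.09 0 0 0;0.04 0.002 0.001 0.09 0 0 0"

```text
clock: 3.7
tool_pos: [0.402, 0.3436, 0.2741]
orientation: [-153.2, -11.9, -55.4]
force: [-0.3, -1.0, 0.5]
opening: 0.0397
```

```bash
python3 look.py p2 95 255 160 150 80; python3 -c "
from h import *
T,R,o=cur(); print(o['joint_pos'],o['force'])
S=pickle.load(open('p2.pkl','rb'))
for n,a in(('side',(95,255)),('top',(160,150))):
  for v in ([0,.02,.178],[0,-.02,.178],[0,0,.159+.03]): print(n,v,((proj(S[n],T+R.apply(v))-a)[::-1]*5).round())
"
```

```text
[ 44.16413733   7.75509034 -58.1976145   95.51174141 -14.89626507
 -98.9502969 ] [ 0.22250914 -0.19029818 -0.17472048]
side [0, 0.02, 0.178] [145. 238.]
side [0, -0.02, 0.178] [176. 190.]
side [0, 0, 0.189] [169. 223.]
top [0, 0.02, 0.178] [184. 259.]
top [0, -0.02, 0.178] [135. 205.]
top [0, 0, 0.189] [162. 225.]
```

View pics/p2.png

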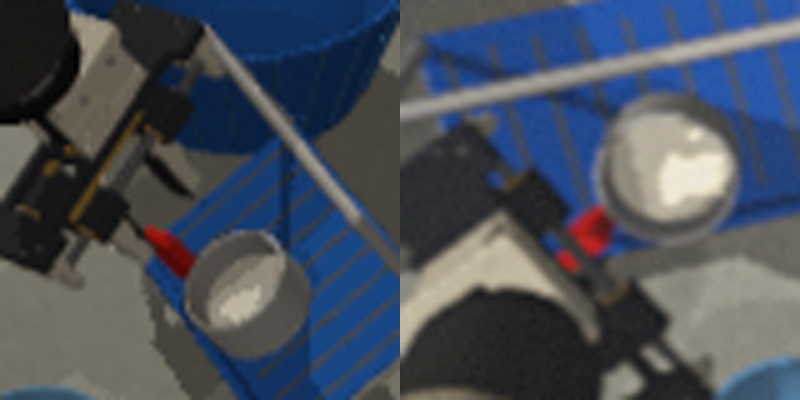

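```bash
cat > kin.py <<'E'
from h import *
from scipy.optimize import least_squares
Q=[([85.607,20.591,.633,-.0187,-70.136,-16.506],[.24073,.6304,.40372],[179.904,-.01,-20.9055]),
([65.85647627,-2.3662383,-56.8200324,57.22065549,-28.10438653,-78.17666959],[.34573438,.32384321,.34328368],[-152.19038536,-11.74528941,-55.41460952])]
try: Q+=pickle.load(open('qs.pkl','rb'))
except Exception: pass
def fk(q,p,s4,s6):
    # p: yaw0,lat,h,a1,L2,a3,L3,d6, y6
    q=np.radians(q); e=Ro.from_euler
    R=e('z',p[0]+q[0]); T=R.apply([p[3],p[1],p[2]])
    R2=R*e('y',q[1]); T=T+R2.apply([0,0,p[4]])
    R3=R2*e('y',-q[2])           # forearm along local x
    T=T+R3.apply([p[6],0,p[5]])
    R4=R3*e('x',s4*q[3])
    R5=R4*e('y',-q[4])
    T=T+R5.apply([p[7],0,0])
    R6=R5*e('x',s6*q[5]+p[8])*e('y',np.pi/2)  # tool z along x
    return T,R6
def fit():
    best=None
    for s4 in(1,-1):
        for s6 in(1,-1):
            for y0 in(0,-.288):
              for y6 in (0,np.pi/2,np.pi,-np.pi/2):
                def res(p):
                    r=[]
                    for q,T,o in Q:
                        t,R=fk(q,p,s4,s6); r+=list(10*(t-T)); r+=list((R.inv()*Ro.from_euler('xyz',o,degrees=True)).as_rotvec())
                    r+=list(1e-3*(np.array(p)-[0,0,.4,0,.4,0,.4,.1,0]))
                    return np.array(r)
                s=least_squares(res,[y0,0,.4,.0,.4,0,.4,.1,y6])
                if best is None or s.cost<best[0]: best=(s.cost,s.x,s4,s6,res(s.x))
    return best
if __name__=='__main__':
    T,R,o=cur(); 
    L=[(o['joint_pos'].tolist(),o['tool_pos'].tolist(),o['orientation'].tolist())]
    try: L=pickle.load(open('qs.pkl','rb'))+L
    except Exception: pass
    pickle.dump(L,open('qs.pkl','wb')); Q=Q[:2]+L
    b=fit(); print(b[0],np.round(b[1],4),b[2:4]); print(np.round(b[4],4))
    pickle.dump(b[1:4],open('kin.pkl','wb'))
E
python3 kin.py
```

```text
0.2956051671478496 [-1.6037  0.6547  0.2969  0.2839 -0.4197 -0.      0.0338 -0.5218 -2.5644] (1, 1)
[-1.200e-02  2.080e-02  1.064e-01 -9.000e-04  1.700e-03 -3.370e-02
 -3.950e-02  7.870e-02 -4.126e-01 -5.370e-02  9.910e-02  3.494e-01
  2.800e-03 -1.112e-01  3.063e-01  1.164e-01 -2.146e-01 -3.156e-01
 -1.600e-03  7.000e-04 -1.000e-04  3.000e-04 -8.000e-04 -0.000e+00
 -4.000e-04 -6.000e-04 -2.600e-03]
```

```bash
python3 - <<'E'
import re
s=open('kin.py').read()
s=s.replace("for y0 in(0,-.288):","for y0,lat in((0,0),(-.288,0),(0,-.19)):")
s=s.replace("s=least_squares(res,[y0,0,.4,.0,.4,0,.4,.1,y6])","s=least_squares(res,[y0,lat,.4,.05,.4,0,.4,.1,y6],bounds=([-3.2,-.5,.1,-.3,.1,-.3,.1,.02,-4],[3.2,.5,.8,.4,.9,.3,.9,.4,4]))")
open('kin.py','w').write(s)
E
python3 kin.py
```

```text
0.9710700998784277 [-0.8952  0.4102  0.8     0.1749  0.1288 -0.1085  0.3945  0.2718 -2.3885] (-1, -1)
[-1.485e-01  2.049e-01  8.480e-02 -5.000e-04  1.400e-03 -7.740e-02
 -4.084e-01  6.795e-01 -3.396e-01  3.214e-01 -2.951e-01  2.930e-02
  5.200e-02 -5.171e-01  1.120e-01  3.186e-01 -2.831e-01  2.410e-02
  5.200e-02 -5.171e-01  1.120e-01  3.186e-01 -2.831e-01  2.410e-02
 -9.000e-04  4.000e-04  4.000e-04  2.000e-04 -3.000e-04 -1.000e-04
 -0.000e+00  2.000e-04 -2.400e-03]
```

```bash
rm qs.pkl
python3 - <<'E'
from kin import *
import itertools
T,R,o=cur(); Q=Q[:2]+[(o['joint_pos'].tolist(),o['tool_pos'].tolist(),o['orientation'].tolist())]
print(Q[2])
e=Ro.from_euler
out=[]
for s in itertools.product((1,-1),repeat=5):
    s1,s2,s3,s4,s6=1,s[0],s[1],s[2],s[3]; s5=s[4]
    for c1 in (0,np.radians(-16.507)):
      for c2 in np.radians([0,90,-90,180]):
       for c5 in np.radians([0,90,-90,180]):
        for c4 in np.radians([0,180]):
         def res(c6):
            r=[]
            for q,T,oo in Q:
                q=np.radians(q)
                R=e('z',s1*q[0]+c1)*e('y',s2*q[1]+s3*q[2]+c2)*e('z',s4*q[3]+c4)*e('y',s5*q[4]+c5)*e('z',s6*q[5]+c6[0])
                r+=list((R.inv()*e('xyz',oo,degrees=True)).as_rotvec())
            return r
         for c6 in np.radians([0,90,180,270]): out.append((np.linalg.norm(res([c6])),s,c1,np.degrees([c2,c5,c4,c6])))
out.sort(key=lambda a:a[0])
for o in out[:6]: print(o)
E
```

```text
([44.16413733024031, 7.7550903394422805, -58.19761449927881, 95.51174141026736, -14.89626507135656, -98.95029690043782], [0.4013392426772432, 0.3441581401626012, 0.27488915550376913], [-153.07636724092097, -11.897424653868077, -55.315701195598166])
(np.float64(1.573906269419204e-05), (1, -1, 1, -1, 1), 0, array([-90., 180., 180.,  90.]))
(np.float64(1.573906269435334e-05), (1, -1, -1, -1, 1), 0, array([ 90.,   0., 180.,  90.]))
(np.float64(1.5739062694353343e-05), (1, -1, -1, -1, -1), 0, array([ 90.,   0.,   0., 270.]))
(np.float64(1.57390626949015e-05), (1, -1, 1, -1, -1), 0, array([-90., 180.,   0., 270.]))
(np.float64(0.4990050259994584), (1, -1, 1, -1, -1), np.float64(-0.288101499626704), array([-90., 180.,   0., 270.]))
(np.float64(0.4990050259994587), (1, -1, -1, -1, -1), np.float64(-0.288101499626704), array([ 90.,   0.,   0., 270.]))
```

```bash
cat > kin.py <<'E'
from h import *
from scipy.optimize import least_squares
e=Ro.from_euler
Q=[([85.607,20.591,.633,-.0187,-70.136,-16.506],[.24073,.6304,.40372],[179.904,-.01,-20.9055]),
([65.85647627,-2.3662383,-56.8200324,57.22065549,-28.10438653,-78.17666959],[.34573438,.32384321,.34328368],[-152.19038536,-11.74528941,-55.41460952]),
([44.16413733024031, 7.7550903394422805, -58.19761449927881, 95.51174141026736, -14.89626507135656, -98.95029690043782], [0.4013392426772432, 0.3441581401626012, 0.27488915550376913], [-153.07636724092097, -11.897424653868077, -55.315701195598166])]
def rots(q):
    q=np.radians(q); A=e('z',q[0]); B=A*e('y',q[1]); C=A*e('y',q[1]-q[2]+np.pi/2); D=C*e('z',-q[3])*e('y',-q[4]); E=D*e('z',-q[5]-np.pi/2); return A,B,C,D,E
def cols(q):
    A,B,C,D,E=rots(q); a,b,c,d=[r.as_matrix() for r in (A,B,C,D)]
    return np.c_[a[:,0],a[:,1],a[:,2],b[:,2],c[:,2],c[:,0],d[:,2]]  # a1,lat,h,L2,L3,a3,d6
def fitp(Q):
    M=np.vstack([cols(q) for q,_,_ in Q]); y=np.hstack([t for _,t,_ in Q])
    p,r,rk,sv=np.linalg.lstsq(M,y,rcond=None); return p,M@p-y,sv
PAR=None
def fk(q,p): return cols(q)@p, rots(q)[4]
LO=np.array([-176.03,-82.01,-58.28,-173.87,-174.79,-173.66]); HI=np.array([176.03,121.73,71.71,95.51,-.11,173.66])
def ik(T,R,p,q0):
    def res(q):
        t,r=fk(q,p); return np.r_[10*(t-T),(r.inv()*R).as_rotvec()]
    best=None
    for k in range(6):
        s=np.clip(np.array(q0)+ (0 if k==0 else np.random.RandomState(k).randn(6)*30),LO+1,HI-1)
        r=least_squares(res,s,bounds=(LO,HI))
        if best is None or r.cost<best.cost-1e-9: best=r
        if best.cost<1e-9: break
    return best.x,best.cost
if __name__=='__main__':
    p,r,sv=fitp(Q); print(p.round(4),(r*1000).round(2),sv.round(3))
E
python3 kin.py
```

```text
[ 0.296  -0.1563 -0.3755  0.5939  0.0877 -0.1731 -0.0943] [-35.33   2.21   3.74 -59.46  23.96 -14.5   71.41 -69.28  10.76] [3.332 2.458 1.76  0.701 0.462 0.204 0.092]
```

Emit:
carry_out --moves "0.04 0 0 -0.03 0 0 0;0.04 0 0 -0.06 0 0 0;0.04 0 0 -0.09 0 0 0;0.04 0 0 -0.12 0 0 0;0.04 0 0 -0.12 0 0 0;0.04 0 0 -0.12 0 0 0;0.04 0 0 -0.12 0 0 0"

```text
clock: 4.5
tool_pos: [0.3444, 0.3309, 0.3791]
orientation: [-153.1, -11.9, -55.4]
force: [-0.3, -0.4, -0.0]
opening: 0.0397
```

```bash
cat > rec.py <<'E'
from h import *
T,R,o=cur()
try: L=pickle.load(open('qs.pkl','rb'))
except Exception: L=[]
L.append((o['joint_pos'].tolist(),o['tool_pos'].tolist(),o['orientation'].tolist())); pickle.dump(L,open('qs.pkl','wb'))
print(o['clock'],o['joint_pos'].round(1),o['tool_pos'].round(4),o['orientation'].round(1),o['force'].round(1))
E
python3 rec.py
```

```text
4.5 [ 71.   -4.  -51.   45.5 -35.7 -69.5] [0.3444 0.3309 0.3791] [-153.1  -11.9  -55.4] [-0.3 -0.4 -0. ]
```

Emit:
carry_out --moves "0.04 0 0 -0.03 -0.1 0 0;0.04 0 0 -0.06 -0.2 0 0;0.04 0 0 -0.06 -0.3 0 0;0.04 0 0 -0.06 -0.3 0 0;0.04 0 0 -0.06 -0.3 0 0"

```text
clock: 5.0
tool_pos: [0.3174, 0.3239, 0.4302]
orientation: [-170.2, -12.0, -55.7]
force: [0.4, 0.0, -0.8]
opening: 0.0402
```

```bash
python3 rec.py
```

```text
5.0 [ 77.   -4.1 -33.2  17.4 -62.8 -49.8] [0.3174 0.3239 0.4302] [-170.2  -12.   -55.7] [ 0.4  0.  -0.8]
```

Emit:
carry_out --moves "0.04 0 0.03 0 0 0.1 0;0.04 0 0.06 0 0 0.2 0;0.04 0 0.06 0 0 0.3 0;0.04 0 0.06 0 0 0.3 0;0.04 0 0.06 0 0 0.3 0"

```text
clock: 5.5
tool_pos: [0.269, 0.289, 0.4207]
orientation: [-169.2, -28.7, -58.7]
force: [-0.5, -0.4, -0.2]
opening: 0.0399
```

```bash
python3 rec.py
python3 - <<'E'
from kin import *
Q=Q+pickle.load(open('qs.pkl','rb'))
for nm in ['base','+Dy','+xy','+Dxy','all']:
    Ms=[]
    for q,_,_ in Q:
        A,B,C,D,E=rots(q); c=cols(q); d=D.as_matrix(); d0=(C*e('z',-np.radians(q[3]))).as_matrix()
        ex=dict(base=[],**{'+Dy':[d[:,1]],'+xy':[[1,0,0],[0,1,0]],'+Dxy':[d[:,0],d[:,1]],'all':[d[:,0],d[:,1],B.as_matrix()[:,0]]})[nm]
        Ms.append(np.column_stack([c]+[np.array(x)[:,None] for x in ex]))
    M=np.vstack(Ms); y=np.hstack([t for _,t,_ in Q]); p,_,_,sv=np.linalg.lstsq(M,y,rcond=None)
    print(nm,p.round(4),'res mm',np.abs((M@p-y)*1000).max().round(2),sv.round(3)[-3:])
E
```

```text
5.5 [ 87.6  -6.4 -42.2  25.7 -74.3 -65. ] [0.269  0.289  0.4207] [-169.2  -28.7  -58.7] [-0.5 -0.4 -0.2]
base [ 0.1867 -0.1404 -0.0644  0.6337  0.2063 -0.1266  0.1572] res mm 109.93 [0.536 0.399 0.153]
+Dy [ 0.      0.      0.1988  0.6016  0.4636  0.      0.1999 -0.1918] res mm 0.0 [0.535 0.347 0.146]
+xy [-0.0847 -0.0984 -0.0435  0.6456  0.2215 -0.1139  0.1725  0.122   0.2498] res mm 28.79 [0.345 0.217 0.107]
+Dxy [ 0.      0.      0.1988  0.6016  0.4636  0.      0.1999  0.     -0.1918] res mm 0.0 [0.393 0.27  0.108]
all [-0.      0.      0.1988  0.6016  0.4636  0.      0.1999  0.     -0.1918
  0.    ] res mm 0.0 [0.27  0.235 0.108]
```

```bash
python3 - <<'E'
s=open('kin.py').read()
s=s.replace("def cols(q):\n    A,B,C,D,E=rots(q); a,b,c,d=[r.as_matrix() for r in (A,B,C,D)]\n    return np.c_[a[:,0],a[:,1],a[:,2],b[:,2],c[:,2],c[:,0],d[:,2]]  # a1,lat,h,L2,L3,a3,d6",
"def cols(q):\n    A,B,C,D,E=rots(q); a,b,c,d=[r.as_matrix() for r in (A,B,C,D)]\n    return np.c_[a[:,2],b[:,2],c[:,2],d[:,2],d[:,1]]\nP=np.array([.1988,.6016,.4636,.1999,-.1918])")
s=s.split("if __name__")[0]
s=s.replace("range(6)","range(10)").replace("def ik(T,R,p,q0):","def ik(T,R,q0,p=P):")
s+='''
def margin(q): return np.minimum(q-LO,HI-q)
def handrot(Rr,phi,flip):
    z=-Rr[:,2]; y=flip*Rr[:,0]; x=np.cross(y,z)
    return Ro.from_matrix(np.c_[x,y,z])*Ro.from_euler('y',phi,degrees=True)
'''
open('kin.py','w').write(s)
E
cat > scan.py <<'E'
from kin import *
from ringfit import ringpose
q0=ctrl.get_obs()['joint_pos']
Rr,T=ringpose(-.0025,np.radians(24),[.558,.326,.075,np.radians(13.4)])
hp=T+Rr@[0,.0525,.058]
for flip in(1,-1):
  for phi in range(-40,41,10):
    # rotation about tool y
    z=-Rr[:,2]; y=flip*Rr[:,0]; x=np.cross(y,z)
    R=Ro.from_matrix(np.c_[x,y,z])*Ro.from_euler('y',phi,degrees=True)
    zz=R.apply([0,0,1]); o=[]
    for d in(0,.1):
        q,c=ik(hp-(.159+d)*zz,R,q0); o+=[c<1e-6, q.round(0).tolist(), margin(q).min().round(0)]
    print(flip,phi,zz.round(2),o)
E
python3 scan.py
```

```text
1 -40 [ 0.73 -0.43 -0.53] [np.True_, [73.0, 30.0, -51.0, 71.0, -60.0, 68.0], np.float64(7.0), np.True_, [86.0, 26.0, -45.0, 55.0, -67.0, 75.0], np.float64(13.0)]
1 -30 [ 0.7  -0.3  -0.65] [np.True_, [67.0, 23.0, -55.0, 79.0, -51.0, 68.0], np.float64(3.0), np.True_, [83.0, 18.0, -50.0, 59.0, -58.0, 78.0], np.float64(8.0)]
1 -20 [ 0.65 -0.17 -0.74] [np.True_, [59.0, 18.0, -58.0, 90.0, -40.0, 69.0], np.float64(0.0), np.True_, [77.0, 10.0, -54.0, 63.0, -48.0, 82.0], np.float64(4.0)]
1 -10 [ 0.58 -0.03 -0.82] [np.False_, [52.0, 14.0, -58.0, 92.0, -28.0, 75.0], np.float64(0.0), np.True_, [70.0, 4.0, -57.0, 66.0, -37.0, 88.0], np.float64(1.0)]
1 0 [ 0.49  0.12 -0.87] [np.False_, [43.0, 11.0, -58.0, 96.0, -14.0, 81.0], np.float64(0.0), np.True_, [61.0, -0.0, -58.0, 64.0, -24.0, 98.0], np.float64(0.0)]
1 10 [ 0.38  0.25 -0.89] [np.False_, [41.0, 10.0, -58.0, 82.0, -3.0, 98.0], np.float64(0.0), np.True_, [59.0, -2.0, -55.0, 44.0, -17.0, 121.0], np.float64(3.0)]
1 20 [ 0.27  0.38 -0.88] [np.True_, [55.0, 11.0, -41.0, -1.0, -10.0, 168.0], np.float64(6.0), np.True_, [55.0, -1.0, -40.0, -0.0, -23.
[... 1145 characters left out ...]
.0, 64.0, -24.0, -82.0], np.float64(0.0)]
-1 10 [ 0.58 -0.03 -0.82] [np.False_, [52.0, 14.0, -58.0, 92.0, -28.0, -105.0], np.float64(0.0), np.True_, [70.0, 4.0, -57.0, 66.0, -37.0, -92.0], np.float64(1.0)]
-1 20 [ 0.65 -0.17 -0.74] [np.True_, [59.0, 18.0, -58.0, 90.0, -40.0, -111.0], np.float64(0.0), np.True_, [77.0, 10.0, -54.0, 63.0, -48.0, -98.0], np.float64(4.0)]
-1 30 [ 0.7  -0.3  -0.65] [np.True_, [67.0, 23.0, -55.0, 79.0, -51.0, -112.0], np.float64(3.0), np.True_, [83.0, 18.0, -50.0, 59.0, -58.0, -102.0], np.float64(8.0)]
-1 40 [ 0.73 -0.43 -0.53] [np.True_, [73.0, 30.0, -51.0, 71.0, -60.0, -112.0], np.float64(7.0), np.True_, [86.0, 26.0, -45.0, 55.0, -67.0, -105.0], np.float64(13.0)]
```

```bash
cat > clr.py <<'E'
from kin import *
from ringfit import ringpose
from fit import pose
def boxdist(T,R,pts,hx=.039,hy=.0965,z0=-.05,z1=.112):
    l=R.inv().apply(pts-T); c=np.array([0,0,(z0+z1)/2]); h=np.array([hx,hy,(z1-z0)/2])
    return np.linalg.norm(np.maximum(np.abs(l-c)-h,0),axis=1)
def rackpts(deck):
    Rd,Td=pose(deck); yy=np.linspace(-.112,.112,60)
    rail=np.c_[np.full(60,.068),yy,np.full(60,.12)]
    up=np.vstack([np.c_[np.full(20,.068),np.full(20,s*.112),np.linspace(0,.12,20)] for s in(1,-1)])
    return np.vstack([rail,up])@Rd.T+Td
if __name__=='__main__':
    deck=[.558,.326,.075,np.radians(13.4)]
    pts=rackpts(deck); q0=ctrl.get_obs()['joint_pos']
    for a in (20,24,28):
        Rr,T=ringpose(-.0025,np.radians(a),deck); hp=T+Rr@[0,.0525,.058]
        for phi in range(-36,-10,4):
            R=handrot(Rr,phi,-1)
            zz=R.apply([0,0,1]); q,c=ik(hp-.159*zz,R,q0)
            print(a,phi,'clear mm',round((boxdist(hp-.159*zz,R,pts).min()-.005)*1000,1),c<1e-6,q.round(0),margin(q).min().round(1))
E
python3 clr.py
```

```text
20 -36 clear mm -5.0 True [ 34.  16. -20. -47. -37.  43.] 36.6
20 -32 clear mm -5.0 True [ 39.  14. -23. -41. -31.  35.] 30.6
20 -28 clear mm -5.0 True [ 44.  13. -27. -34. -24.  24.] 24.1
20 -24 clear mm -5.0 True [ 50.  12. -32. -22. -17.   9.] 16.9
20 -20 clear mm -5.0 True [ 55.  11. -43.   3.  -6. -19.] 6.3
20 -16 clear mm -5.0 False [ 55.  11. -50.  25.  -2. -41.] 2.4
20 -12 clear mm -4.1 False [ 50.  10. -55.  50.  -3. -63.] 2.7
24 -36 clear mm -5.0 True [ 35.  16. -20. -44. -38.  43.] 37.8
24 -32 clear mm -5.0 True [ 39.  14. -23. -39. -32.  36.] 31.9
24 -28 clear mm -5.0 True [ 44.  13. -27. -31. -26.  26.] 25.6
24 -24 clear mm -5.0 True [ 50.  12. -32. -21. -19.  11.] 18.6
24 -20 clear mm -5.0 True [ 55.  11. -41.  -1. -10. -12.] 9.5
24 -16 clear mm -4.2 False [ 54.  11. -51.  28.  -3. -40.] 2.6
24 -12 clear mm -2.4 False [ 49.  10. -56.  54.  -3. -62.] 2.4
28 -36 clear mm -5.0 True [ 36.  16. -20. -41. -39.  43.] 38.6
28 -32 clear mm -5.0 True [ 40.  15. -23. -36. -33.  36.] 33.2
28 -28 clear mm -5.0 True [ 45.  13. -26. -29. -27.  27.] 27.1
28 -24 clear mm -5.0 True [ 50.  12. -32. -19. -20.  14.] 20.3
28 -20 clear mm -4.5 True [ 55.  11. -40.  -2. -12.  -7.] 12.0
28 -16 clear mm -1.7 False [ 54.  11. -52.  32.  -3. -39.] 2.7
28 -12 clear mm 0.7 False [ 48.  10. -57.  59.  -2. -62.] 1.6
```

Run:
```python
from h import *
def draw(pk,T,rpy,op,nm,boxes):
    S=pickle.load(open(pk,'rb')); R=Ro.from_euler('xyz',rpy,degrees=True); ims=[]
    for n in('side','top'):
        c=proj(S[n],np.array(T)+R.apply([0,0,.1])); r0=int(max(0,c[0]-45)); c0=int(max(0,c[1]-45)); 
        im=cv2.resize(S[n]['image'][r0:r0+90,c0:c0+90],(450,450),interpolation=cv2.INTER_CUBIC) if S[n]['image'][r0:r0+90,c0:c0+90].shape[:2]==(90,90) else cv2.resize(cv2.copyMakeBorder(S[n]['image'][r0:r0+90,c0:c0+90],0,90-S[n]['image'][r0:r0+90,c0:c0+90].shape[0],0,90-S[n]['image'][r0:r0+90,c0:c0+90].shape[1],cv2.BORDER_CONSTANT),(450,450))
        px=lambda v: tuple((((proj(S[n],np.array(T)+R.apply(v))-[r0,c0])[::-1]+.5)*5).astype(int).tolist())
        for hx,hy,z,col in boxes:
            pts=[px([sx*hx,sy*hy,z]) for sx,sy in((1,1),(1,-1),(-1,-1),(-1,1))]
            for i in range(4): cv2.line(im,pts[i],pts[(i+1)%4],col,1)
        cv2.circle(im,px([0,op/2,.178]),3,(255,0,255),1); cv2.circle(im,px([0,-op/2,.178]),3,(255,0,255),1)
        ims.append(im)
    save(nm,cv2.resize(np.hstack(ims),(800,400)))
B=[(.039,.0965,.112,(255,0,0)),(.039,.0965,.05,(255,255,0)),(.01,.065,.178,(0,255,0))]
draw('p1.pkl',[.3457,.3238,.3433],[-152.19,-11.745,-55.41],.04,'b1',B)
draw('s0.pkl',[.2407,.6304,.4037],[179.9,0,-20.9],.0876,'b0',B)
```

```text
(no output)
```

View pics/b1.png

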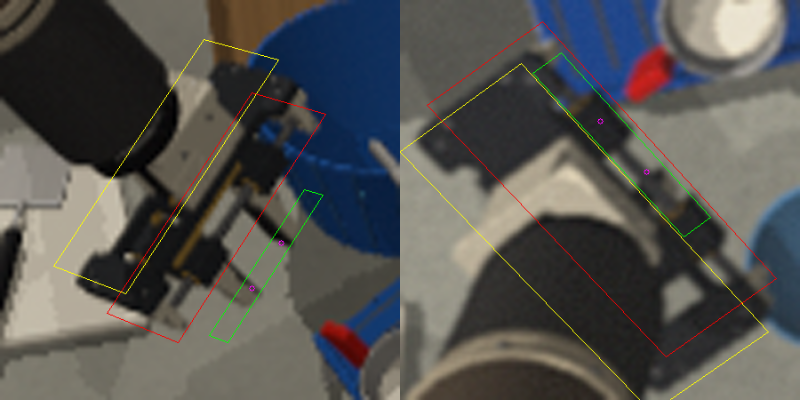

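View pics/b0.png

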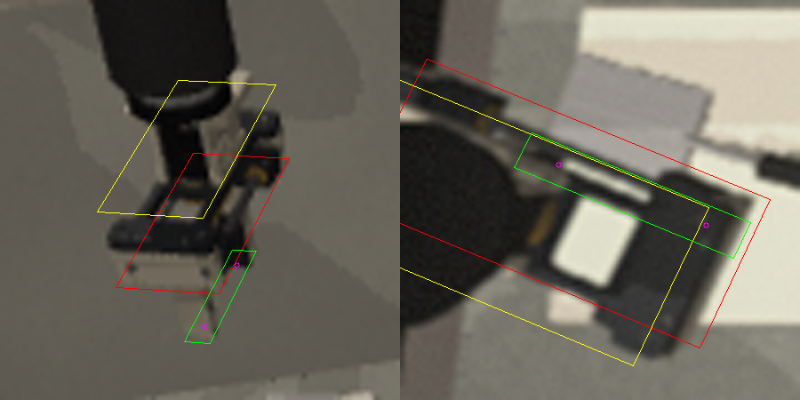

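```bash
cat > clr2.py <<'E'
from clr import *
deck=[.558,.326,.075,np.radians(13.4)]
pts=rackpts(deck); q0=ctrl.get_obs()['joint_pos']
for a in (24,36,44,52,60):
    Rr,T=ringpose(-.0025,np.radians(a),deck); hp=T+Rr@[0,.0525,.060]
    for phi in list(range(-40,0,5))+[30,35,40,45]:
        R=handrot(Rr,phi,-1)
        zz=R.apply([0,0,1]); q,c=ik(hp-.159*zz,R,q0)
        cl=round((boxdist(hp-.159*zz,R,pts).min()-.005)*1000,1)
        if c<1e-6 and cl>0: print(a,phi,'clear mm',cl,q.round(0),margin(q).min().round(1),zz.round(2))
E
python3 clr2.py
```

```text
24 30 clear mm 15.1 [  68.   23.  -55.   79.  -51. -111.] 3.3 [ 0.7  -0.3  -0.65]
24 35 clear mm 17.2 [  71.   26.  -53.   75.  -56. -112.] 5.1 [ 0.72 -0.37 -0.59]
24 40 clear mm 19.4 [  73.   29.  -51.   71.  -61. -112.] 7.2 [ 0.73 -0.43 -0.53]
24 45 clear mm 21.5 [  75.   33.  -49.   67.  -65. -112.] 9.4 [ 0.74 -0.49 -0.47]
36 -20 clear mm 1.6 [ 55.  11. -38.  -2. -16.   1.] 16.1 [ 0.22  0.34 -0.91]
36 45 clear mm 42.1 [  73.   32.  -57.   81.  -66. -115.] 1.4 [ 0.83 -0.39 -0.4 ]
44 -25 clear mm 3.3 [ 50.  13. -30. -16. -28.  25.] 27.9 [ 0.12  0.34 -0.93]
44 -20 clear mm 8.6 [ 55.  12. -38.  -2. -19.   8.] 19.3 [ 0.2   0.3  -0.93]
44 -15 clear mm 13.6 [ 53.  10. -53.  40.  -6. -32.] 4.8 [ 0.28  0.26 -0.93]
52 -30 clear mm 4.3 [ 46.  15. -24. -20. -38.  38.] 34.5 [ 0.02  0.32 -0.95]
52 -25 clear mm 11.0 [ 51.  14. -30. -12. -30.  28.] 28.7 [ 0.1   0.29 -0.95]
52 -20 clear mm 17.2 [ 55.  12. -37.   0. -22.  14.] 21.1 [ 0.18  0.26 -0.95]
52 -15 clear mm 22.9 [ 56.  11. -49.  27. -12. -14.] 8.8 [ 0.26  0.23 -0.94]
60 -35 clear mm 4.2 [ 44.  18. -19. -21. -47.  47.] 39.4 [-0.09  0.27 -0.96]
60 -30 clear mm 12.2 [ 48.  16. -24. -16. -40.  41.] 34.4 [-0.    0.26 -0.97]
60 -25 clear mm 19.8 [ 52.  14. -30.  -9. -33.  32.] 28.6 [ 0.08  0.24 -0.97]
60 -20 clear mm 26.8 [ 55.  13. -37.   2. -25.  19.] 21.2 [ 0.17  0.22 -0.96]
60 -15 clear mm 33.3 [ 57.  11. -48.  24. -15.  -4.] 10.3 [ 0.25  0.19 -0.95]
```

```bash
cat > post.py <<'E'
from clr import *
post=np.array([.54,.02])
q0=np.array([60,20,-20,30,-60,-100.])
def levelR(psi): # ring axes when handle direction (ring y) at plan angle psi deg
    return Ro.from_euler('z',psi-90,degrees=True).as_matrix()
bott=[np.array([[.405,-.042,z] for z in np.linspace(0,.19,20)]),.03]
others=[(bott[0],.03),(np.array([[.697,.065,z] for z in np.linspace(0,.10,10)]),.032),(np.array([[.682,-.075,z] for z in np.linspace(0,.085,10)]),.036),(np.array([[.414,-.149,z] for z in np.linspace(0,.11,10)]),.036)]
if __name__=='__main__':
  for phi in (40,35):
    for psi in range(0,360,15):
        Rr=levelR(psi); R=handrot(Rr,phi,-1); zz=R.apply([0,0,1]); out=[]
        for zu in(.012,.11,.16):
            hp=np.r_[post,zu]+Rr@[0,.0525,.058]
            q,c=ik(hp-.159*zz,R,q0); out+=[bool(c<1e-6),q.round(0).astype(int).tolist(),margin(q).min().round(0)]
            if zu==.012: cl=[round((boxdist(hp-.159*zz,R,a).min()-r)*1000) for a,r in others]
        if out[0] and out[3] and out[6]: print(phi,psi,out,cl)
E
python3 post.py
```

```text
40 0 [True, [15, 45, 13, -9, -96, -102], np.float64(59.0), True, [15, 40, 17, -10, -105, -104], np.float64(55.0), True, [15, 38, 20, -10, -110, -105], np.float64(52.0)] [158, -10, -16, 158]
40 15 [True, [20, 45, 9, -3, -94, -94], np.float64(62.0), True, [20, 40, 13, -3, -103, -95], np.float64(58.0), True, [20, 38, 16, -3, -108, -95], np.float64(55.0)] [169, -5, -4, 186]
40 30 [True, [25, 44, 4, 3, -90, -87], np.float64(62.0), True, [25, 38, 8, 3, -99, -86], np.float64(64.0), True, [25, 36, 11, 3, -104, -86], np.float64(61.0)] [171, -9, 24, 211]
40 45 [True, [31, 41, -3, 9, -84, -80], np.float64(55.0), True, [31, 36, 1, 9, -94, -78], np.float64(59.0), True, [31, 34, 3, 9, -99, -78], np.float64(62.0)] [162, -21, 50, 226]
40 60 [True, [36, 38, -12, 16, -77, -75], np.float64(46.0), True, [36, 32, -8, 15, -87, -72], np.float64(50.0), True, [36, 30, -5, 15, -92, -71], np.float64(53.0)] [144, -15, 72, 227]
40 75 [True, [41, 35, -22, 23, -69, -71], np.float64(36.0), True, [41, 28, -18, 22, -79, -67], np.float64(40.0), True, [41, 25, -15, 21, -85, -65], np.float64(43.0)] [119, 12, 98, 214]
40
[... 4308 characters left out ...]
p.float64(38.0), True, [-3, 29, 6, -29, -88, -141], np.float64(33.0), True, [-3, 26, 9, -29, -93, -143], np.float64(30.0)] [50, 37, -1, 61]
35 315 [True, [1, 38, 6, -24, -85, -128], np.float64(46.0), True, [1, 32, 10, -24, -94, -132], np.float64(42.0), True, [1, 30, 13, -25, -99, -134], np.float64(40.0)] [78, 15, 11, 79]
35 330 [True, [5, 40, 9, -19, -88, -120], np.float64(54.0), True, [5, 35, 13, -20, -98, -123], np.float64(51.0), True, [5, 33, 16, -20, -103, -125], np.float64(49.0)] [106, -11, 13, 100]
35 345 [True, [10, 42, 10, -14, -90, -111], np.float64(62.0), True, [10, 37, 14, -14, -100, -114], np.float64(58.0), True, [10, 34, 17, -15, -105, -115], np.float64(54.0)] [132, -17, 6, 125]
```

```bash
cat > caps.py <<'E'
from clr import *
def chain(q):
    A,B,C,D,E=rots(q); s=np.array([0,0,.1988]); el=s+B.apply([0,0,.6016]); W=el+C.apply([0,0,.4636]); O=W+D.apply([0,-.1918,0]); T=O+D.apply([0,0,.1999]); return s,el,W,O,T
def segd(a,b,pts):
    t=np.clip(((pts-a)@(b-a))/((b-a)@(b-a)),0,1); return np.linalg.norm(pts-(a+t[:,None]*(b-a)),axis=1).min()
def deckpts(deck):
    Rd,Td=pose(deck); g=np.array([[x,y,0 if x>-.06 else .012] for x in np.linspace(-.066,.075,12) for y in np.linspace(-.115,.115,20)]); return g@Rd.T+Td
fd=[.558,.326,.075,np.radians(13.4)]; ed=[.5435,-.289,.075,np.radians(7.8)]
def report(q,deck=fd):
    s,el,W,O,T=chain(q); R=rots(q)[4]; pr=rackpts(deck); pd=deckpts(deck)
    return dict(W=W.round(3).tolist(),O=O.round(3).tolist(),T=T.round(3).tolist(),fore=[round(segd(el,W,p),3) for p in(pr,pd)],off=[round(segd(W,O,p),3) for p in(pr,pd)],fl=[round(segd(O,T,p),3) for p in(pr,pd)],body=[round(boxdist(T,R,p,z0=0).min(),3) for p in (pr,pd)],marg=margin(q).min().round(1))
if __name__=='__main__':
    from post import levelR
    q0=np.array([75,30,-50,70,-60,-110.])
    for a in(20,24,28):
        Rr,T=ringpose(-.0025,np.radians(a),fd)
        for phi in(40,):
            R=handrot(Rr,phi,-1); zz=R.apply([0,0,1]); hp=T+Rr@[0,.055,.059]
            for d in(0,.1):
                q,c=ik(hp-(.159+d)*zz,R,q0); print(a,phi,d,c<1e-6,q.round(),report(q))
            corners=[(hp-.159*zz+R.apply([sx*.039,sy*.0965,.112]))[2].round(3) for sx in(1,-1) for sy in(1,-1)]; print(corners)
    for psi in(85,90,95,100,105):
        Rr=levelR(psi); R=handrot(Rr,40,-1); zz=R.apply([0,0,1])
        for zu in (.012,.11):
            hp=np.array([.54,.02,zu])+Rr@[0,.055,.059]; q,c=ik(hp-.159*zz,R,q0); print(psi,zu,c<1e-6,q.round(),report(q))
E
python3 caps.py
```

```text
20 40 0 True [  74.   30.  -48.   66.  -61. -111.] {'W': [0.11, 0.378, 0.268], 'O': [0.232, 0.522, 0.304], 'T': [0.372, 0.431, 0.193], 'fore': [np.float64(0.428), np.float64(0.422)], 'off': [np.float64(0.324), np.float64(0.36)], 'fl': [np.float64(0.16), np.float64(0.172)], 'body': [np.float64(0.019), np.float64(0.058)], 'marg': np.float64(9.9)}
20 40 0.1 True [  86.   27.  -42.   52.  -68. -104.] {'W': [0.034, 0.436, 0.305], 'O': [0.162, 0.567, 0.359], 'T': [0.302, 0.476, 0.249], 'fore': [np.float64(0.506), np.float64(0.504)], 'off': [np.float64(0.418), np.float64(0.458)], 'fl': [np.float64(0.235), np.float64(0.264)], 'body': [np.float64(0.091), np.float64(0.145)], 'marg': np.float64(16.1)}
[np.float64(0.113), np.float64(0.203), np.float64(0.059), np.float64(0.15)]
24 40 0 True [  73.   30.  -51.   71.  -61. -112.] {'W': [0.106, 0.358, 0.265], 'O': [0.218, 0.511, 0.295], 'T': [0.364, 0.425, 0.188], 'fore': [np.float64(0.435), np.float64(0.426)], 'off': [np.float64(0.332), np.float64(0.36)], 'fl': [np.float64(0.169), np.float64(0.172)], 'body': [np.float64(0.025), np.float64(0.058)], 
[... 3971 characters left out ...]
64(22.4)}
105 0.012 True [ 47.  26. -46.  44. -52. -70.] {'W': [0.279, 0.299, 0.303], 'O': [0.466, 0.296, 0.346], 'T': [0.499, 0.172, 0.193], 'fore': [np.float64(0.291), np.float64(0.33)], 'off': [np.float64(0.164), np.float64(0.283)], 'fl': [np.float64(0.092), np.float64(0.145)], 'body': [np.float64(0.014), np.float64(0.046)], 'marg': np.float64(12.6)}
105 0.11 True [ 49.  18. -40.  37. -63. -60.] {'W': [0.287, 0.325, 0.382], 'O': [0.466, 0.296, 0.444], 'T': [0.499, 0.172, 0.291], 'fore': [np.float64(0.312), np.float64(0.386)], 'off': [np.float64(0.25), np.float64(0.369)], 'fl': [np.float64(0.123), np.float64(0.234)], 'body': [np.float64(0.028), np.float64(0.107)], 'marg': np.float64(18.7)}
```

```bash
cat > post2.py <<'E'
from caps import *
from post import levelR, others
q0=np.array([45,30,-35,30,-60,-70.])
pr=np.vstack([rackpts(fd)]); 
for phi in(40,35):
  for psi in list(range(60,121,5))+[300,305,310,315,320]:
    Rr=levelR(psi); R=handrot(Rr,phi,-1); zz=R.apply([0,0,1]); o=[]
    for zu in(.012,.1):
        hp=np.array([.54,.02,zu])+Rr@[0,.055,.059]; T=hp-.159*zz; q,c=ik(T,R,q0)
        _,_,W,O,_=chain(q)
        o+=[c<1e-6,margin(q).min().round(),'rail',round(boxdist(T,R,pr,z0=.05).min()*1e3-5),round(segd(O,T,pr)*1e3-5),'oth',[round((boxdist(T,R,a,z0=.05).min()-r)*1000) for a,r in others]]
    print(phi,psi,*o)
E
python3 post2.py
```

```text
40 60 True 46.0 rail 60 57 oth [147, -15, 74, 230] True 50.0 rail 32 93 oth [149, 40, 128, 251]
40 65 True 43.0 rail 62 42 oth [139, -5, 83, 227] True 47.0 rail 37 85 oth [141, 43, 136, 248]
40 70 True 40.0 rail 63 28 oth [130, 4, 92, 222] True 43.0 rail 40 79 oth [133, 49, 143, 244]
40 75 True 36.0 rail 62 18 oth [121, 12, 101, 216] True 40.0 rail 41 76 oth [124, 56, 150, 238]
40 80 True 32.0 rail 59 17 oth [112, 20, 110, 209] True 37.0 rail 42 76 oth [115, 65, 157, 231]
40 85 True 29.0 rail 54 27 oth [103, 28, 119, 200] True 33.0 rail 40 79 oth [106, 74, 164, 224]
40 90 True 25.0 rail 48 41 oth [94, 36, 128, 191] True 29.0 rail 37 85 oth [97, 84, 171, 216]
40 95 True 21.0 rail 40 56 oth [84, 43, 137, 182] True 26.0 rail 33 92 oth [88, 93, 178, 207]
40 100 True 17.0 rail 37 72 oth [74, 51, 146, 173] True 22.0 rail 27 101 oth [79, 102, 186, 199]
40 105 True 13.0 rail 40 87 oth [65, 59, 154, 164] True 18.0 rail 19 112 oth [69, 110, 193, 191]
40 110 True 9.0 rail 47 103 oth [55, 67, 163, 154] True 14.0 rail 14 123 oth [60, 118, 200, 182]
40 115 True 4.0 rail 54 117 oth [45, 77, 171, 14
[... 1637 characters left out ...]
il 22 129 oth [56, 117, 195, 178]
35 115 True 5.0 rail 53 117 oth [42, 73, 166, 140] True 12.0 rail 25 140 oth [48, 124, 202, 170]
35 120 True 2.0 rail 60 131 oth [33, 81, 173, 130] True 9.0 rail 35 151 oth [40, 130, 208, 162]
35 300 True 38.0 rail 198 320 oth [52, 38, -3, 61] True 34.0 rail 198 329 oth [57, 89, 62, 85]
35 305 True 41.0 rail 189 314 oth [61, 31, 2, 68] True 36.0 rail 189 323 oth [66, 80, 65, 95]
35 310 True 43.0 rail 179 308 oth [71, 23, 6, 74] True 39.0 rail 179 317 oth [75, 71, 67, 106]
35 315 True 46.0 rail 170 301 oth [80, 15, 9, 80] True 42.0 rail 170 311 oth [84, 63, 69, 115]
35 320 True 48.0 rail 161 294 oth [90, 7, 11, 86] True 45.0 rail 160 303 oth [93, 56, 70, 124]
```

```bash
cat > g1.py <<'E'
from caps import *
import sys
Rr,T=ringpose(-.0025,np.radians(24),fd); R=handrot(Rr,40,-1); zz=R.apply([0,0,1]); hp=T+Rr@[0,.055,.0595]
if __name__=='__main__':
    print(R.as_euler('xyz',degrees=True))
    for d in(.1,.03,0): rel(hp-(.159+d)*zz,R)
    T0,R0,o=cur(); q=o['joint_pos']
    from scipy.spatial.transform import Slerp
    sl=Slerp([0,1],Ro.concatenate([R0,R])); G=hp-.259*zz
    for s in np.linspace(.2,1,5):
        q,c=ik(T0+s*(G-T0),sl(s),q); print(c<1e-6,q.round(),margin(q).min())
E
python3 g1.py
```

```text
[-139.38753543  -45.43538685  -80.81365916]
shift [-0.21   -0.0929  0.1085] rotvec [0.2788 0.3944 0.153 ] deg 29.0
shift [-0.1821 -0.1095  0.1705] rotvec [0.2788 0.3944 0.153 ] deg 29.0
shift [-0.1701 -0.1167  0.1971] rotvec [0.2788 0.3944 0.153 ] deg 29.0
True [ 88.  -0. -45.  32. -70. -73.] 13.310208545573225
True [ 88.   6. -47.  38. -67. -81.] 11.498475013867079
True [ 87.  13. -47.  44. -65. -90.] 10.795876138575828
True [ 87.  19. -47.  50. -66. -98.] 11.303628299171258
True [  86.   26.  -45.   55.  -67. -105.] 13.025133105003249
```

Emit:
carry_out --moves "0.035 -0.03 -0.013 0.015 0.04 0.056 0.022;0.035 -0.06 -0.026 0.031 0.08 0.112 0.044;0.035 -0.09 -0.04 0.046 0.12 0.169 0.066;0.035 -0.12 -0.053 0.062 0.16 0.225 0.088;0.035 -0.15 -0.066 0.077 0.2 0.28 0.11;0.035 -0.18 -0.08 0.093 0.24 0.338 0.132;0.035 -0.21 -0.093 0.108 0.279 0.394 0.153;0.035 -0.21 -0.093 0.108 0.279 0.394 0.153;0.035 -0.203 -0.097 0.125 0.279 0.394 0.153;0.035 -0.193 -0.103 0.145 0.279 0.394 0.153;0.035 -0.182 -0.11 0.17 0.279 0.394 0.153;0.035 -0.182 -0.11 0.17 0.279 0.394 0.153;0.035 -0.182 -0.11 0.17 0.279 0.394 0.153"

```text
clock: 6.8
tool_pos: [0.3432, 0.437, 0.206]
orientation: [-139.5, -45.4, -80.9]
force: [0.4, -0.0, 0.1]
opening: 0.0353
```

```bash
python3 g1.py|head -4; python3 look.py p3 95 245 160 150 80; python3 -c "
from h import *
T,R,o=cur(); print(o['joint_pos'],o['force'])
S=pickle.load(open('p3.pkl','rb'))
for n,a in(('side',(95,245)),('top',(160,150))):
  for v in ([0,.018,.178],[0,-.018,.178],[0,0,.159+.03]): print(n,v,((proj(S[n],T+R.apply(v))-a)[::-1]*5).round())
"
```

```text
[-139.38753543  -45.43538685  -80.81365916]
shift [-0.0016  0.0013 -0.0704] rotvec [ 0.0032 -0.0004 -0.0013] deg 0.2
shift [-0.0016  0.001  -0.0004] rotvec [ 0.0032 -0.0004 -0.0013] deg 0.2
shift [-0.0017  0.0009  0.0296] rotvec [ 0.0032 -0.0004 -0.0013] deg 0.2
[  77.74832802   28.2535758   -49.36797386   65.02173568  -62.3403922
 -109.44592452] [-0.05075089 -0.52169394  0.61973397]
side [0, 0.018, 0.178] [177. 250.]
side [0, -0.018, 0.178] [205. 206.]
side [0, 0, 0.189] [205. 238.]
top [0, 0.018, 0.178] [186. 284.]
top [0, -0.018, 0.178] [143. 236.]
top [0, 0, 0.189] [177. 247.]
```

View pics/p3.png

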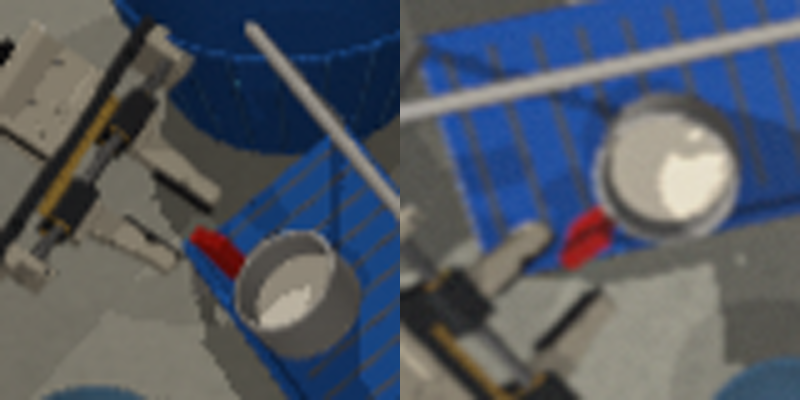

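The fingers straddle the red bar: it runs through (215,250) in the side crop and (585,240) in the top crop, between the finger tips. I go in the last 30 mm.

Emit:
carry_out --moves "0.035 -0.001 0 0.01 0 0 0;0.035 -0.001 0.001 0.02 0 0 0;0.035 -0.001 0.001 0.03 0 0 0;0.035 -0.001 0.001 0.03 0 0 0;0.035 -0.001 0.001 0.03 0 0 0"

```text
clock: 7.4
tool_pos: [0.3632, 0.4252, 0.1888]
orientation: [-139.4, -45.4, -80.9]
force: [0.2, -0.5, -0.3]
opening: 0.035
```

```bash
python3 g1.py|sed -n 4p; python3 look.py p4 95 245 160 150 80; python3 rec.py
```

```text
shift [ 0.0002 -0.0001  0.0008] rotvec [ 0.0005 -0.0005 -0.0003] deg 0.0
7.5 [  73.7   29.5  -50.8   70.3  -60.6 -112. ] [0.3629 0.4256 0.189 ] [-139.4  -45.4  -80.8] [-0.2  0.2  0.4]
```

View pics/p4.png

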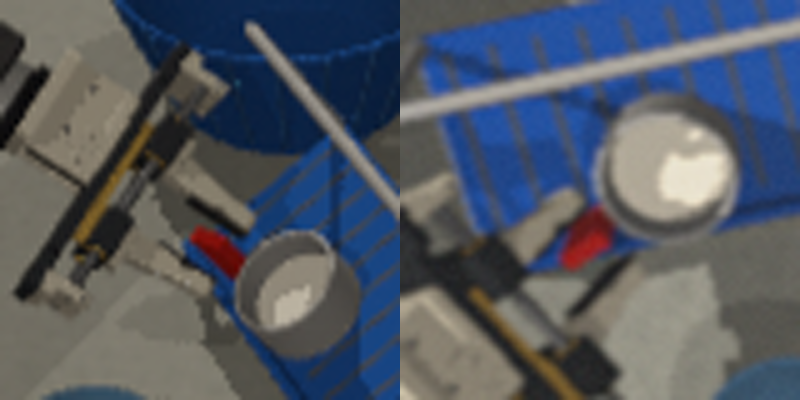

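Emit:
carry_out --moves "0.025 0 0 0 0 0 0;0.018 0 0 0 0 0 0;0.012 0 0 0 0 0 0;0.005 0 0 0 0 0 0;0.005 0 0 0 0 0 0;0 0 0 0 0 0 0;0 0 0 0 0 0 0;0 0 0 0 0 0 0"

```text
clock: 8.3
tool_pos: [0.3635, 0.4258, 0.1892]
orientation: [-139.3, -45.4, -80.9]
force: [6.3, 1.2, 0.1]
opening: 0.012
```

```bash
python3 look.py p5 95 245 160 150 80; python3 rec.py
```

```text
8.4 [  73.6   29.5  -50.8   70.3  -60.7 -112. ] [0.3635 0.4258 0.1892] [-139.3  -45.4  -80.9] [ 6.4  0.7 -0.1]
```

View pics/p5.png

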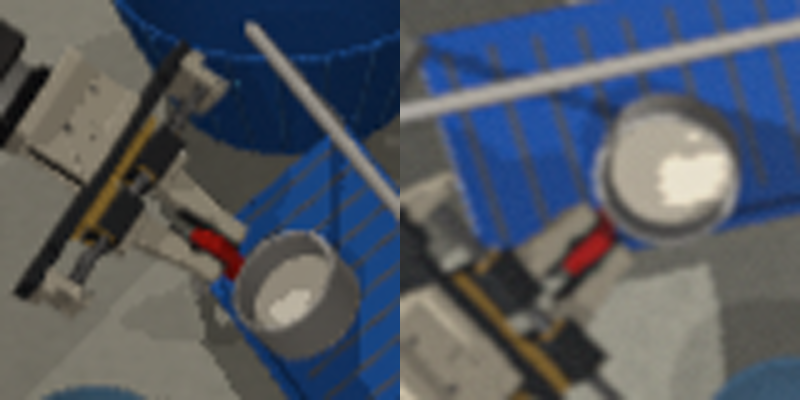

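```bash
cat > lift.py <<'E'
from caps import *
from post import levelR
from scipy.spatial.transform import Slerp
T0,R0,o=cur(); q=o['joint_pos']
n=np.array([-.486,-.116,.866])
Rp=handrot(levelR(100),40,-1); zz=Rp.apply([0,0,1])
hp=np.array([.54,.02,.17])+levelR(100)@[0,.055,.0595]; Tp=hp-.159*zz
wps=[(T0+.04*n,R0),(T0+.04*n+[-.02,0,.10],R0),(T0+.04*n+[.0,-.05,.15],Slerp([0,1],Ro.concatenate([R0,Rp]))(.4)),(Tp+[-.04,.06,0.02],Slerp([0,1],Ro.concatenate([R0,Rp]))(.9)),(Tp,Rp)]
Tc,Rc=T0,R0
for T,R in wps:
    print('WP',T.round(3)); rel(T,R,(Tc,Rc))
    for s in(.5,1):
        q,c=ik(Tc+s*(T-Tc),Slerp([0,1],Ro.concatenate([Rc,R]))(s),q); r=report(q); print('  ',c<1e-6,q.round(),r['marg'],'body',r['body'],'fl',r['fl'])
    Tc,Rc=T,R
E
python3 lift.py
```

```text
WP [0.344 0.421 0.224]
shift [ 0.0257 -0.0001 -0.0306] rotvec [0. 0. 0.] deg 0.0
   True [  75.   28.  -51.   68.  -62. -110.] 7.4 body [np.float64(0.032), np.float64(0.079)] fl [np.float64(0.178), np.float64(0.193)]
   True [  77.   26.  -51.   65.  -63. -108.] 7.5 body [np.float64(0.041), np.float64(0.099)] fl [np.float64(0.188), np.float64(0.213)]
WP [0.324 0.421 0.324]
shift [ 0.069  -0.0323 -0.0678] rotvec [0. 0. 0.] deg 0.0
   True [  80.   21.  -49.   60.  -66. -102.] 9.5 body [np.float64(0.06), np.float64(0.147)] fl [np.float64(0.207), np.float64(0.26)]
   True [ 82.  17. -46.  56. -71. -97.] 12.0 body [np.float64(0.096), np.float64(0.195)] fl [np.float64(0.235), np.float64(0.308)]
WP [0.344 0.371 0.374]
shift [ 0.0725 -0.0075  0.0095] rotvec [-0.2798 -0.038   0.009 ] deg 16.2
   True [ 81.  14. -42.  46. -73. -89.] 16.0 body [np.float64(0.098), np.float64(0.217)] fl [np.float64(0.242), np.float64(0.327)]
   True [ 80.  12. -38.  38. -77. -81.] 20.5 body [np.float64(0.109), np.float64(0.229)] fl [np.float64(0.254), np.float64(0.348)]
WP [0.473 0.235 0.371]
shift [ 0.1123 -0.0494  0.1418] rotvec [-0.3497 -0.0475  0.0112] deg 20.2
   True [ 68.  12. -36.  34. -76. -72.] 22.6 body [np.float64(0.076), np.float64(0.196)] fl [np.float64(0.219), np.float64(0.332)]
   True [ 56.  14. -31.  31. -76. -61.] 27.0 body [np.float64(0.053), np.float64(0.168)] fl [np.float64(0.189), np.float64(0.309)]
WP [0.513 0.175 0.351]
shift [ 0.0372 -0.0248  0.06  ] rotvec [-0.0699 -0.0095  0.0022] deg 4.0
   True [ 52.  15. -32.  31. -74. -59.] 26.6 body [np.float64(0.054), np.float64(0.156)] fl [np.float64(0.174), np.float64(0.294)]
   True [ 48.  16. -32.  32. -73. -56.] 26.6 body [np.float64(0.072), np.float64(0.154)] fl [np.float64(0.161), np.float64(0.28)]
```

Emit:
carry_out --moves "0 0.003 0 -0.004 0 0 0;0 0.006 0 -0.0075 0 0 0;0 0.01 0 -0.012 0 0 0;0 0.014 0 -0.017 0 0 0;0 0.018 0 -0.022 0 0 0;0 0.022 0 -0.026 0 0 0;0 0.026 0 -0.031 0 0 0;0 0.026 0 -0.031 0 0 0"

```text
clock: 9.2
tool_pos: [0.343, 0.4207, 0.2245]
orientation: [-139.3, -45.4, -80.9]
force: [0.6, 1.1, -3.6]
opening: 0.012
```

```bash
python3 look.py p6 95 245 160 150 80; python3 rec.py
```

```text
9.3 [  77.3   25.7  -50.9   65.   -62.8 -108.3] [0.3433 0.4207 0.2239] [-139.4  -45.4  -80.8] [-0.7 -0.2 -3.1]
```

View pics/p6.png

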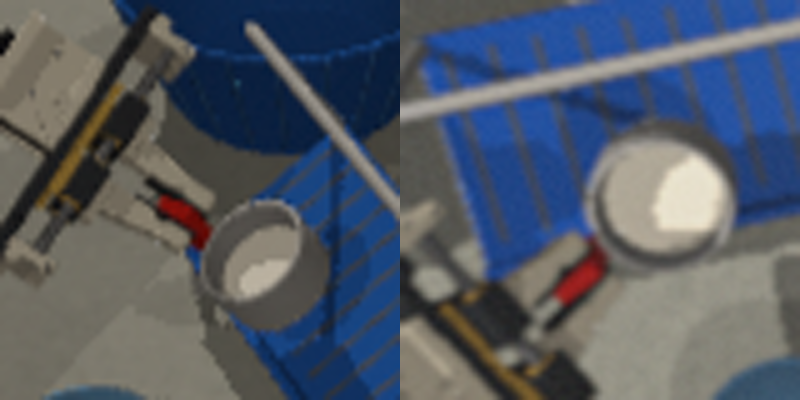

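```bash
sed -i 's/^wps=.*/wps=[(np.array([.324,.421,.324]),R0),(np.array([.344,.371,.374]),Slerp([0,1],Ro.concatenate([R0,Rp]))(.4)),(Tp+[-.04,.06,0.02],Slerp([0,1],Ro.concatenate([R0,Rp]))(.9)),(Tp,Rp)]/; s/^    print(.WP.,T.round(3)); rel(T,R,(Tc,Rc))/    print("WP",T.round(3)); rel(T,R)/' lift.py; python3 lift.py
```

```text
WP [0.324 0.421 0.324]
shift [ 0.0689 -0.0329 -0.0675] rotvec [0. 0. 0.] deg 0.0
   True [  80.   21.  -49.   60.  -66. -102.] 9.5 body [np.float64(0.061), np.float64(0.148)] fl [np.float64(0.207), np.float64(0.26)]
   True [ 82.  17. -46.  56. -71. -97.] 12.0 body [np.float64(0.096), np.float64(0.196)] fl [np.float64(0.235), np.float64(0.308)]
WP [0.344 0.371 0.374]
shift [ 0.1414 -0.0403 -0.0581] rotvec [-0.2794 -0.0378  0.0093] deg 16.2
   True [ 81.  14. -42.  46. -73. -89.] 16.0 body [np.float64(0.098), np.float64(0.217)] fl [np.float64(0.243), np.float64(0.327)]
   True [ 80.  12. -38.  38. -77. -81.] 20.5 body [np.float64(0.109), np.float64(0.229)] fl [np.float64(0.254), np.float64(0.349)]
WP [0.473 0.235 0.371]
shift [ 0.2482 -0.0472  0.0958] rotvec [-0.6287 -0.0851  0.0209] deg 36.4
   True [ 68.  12. -36.  34. -76. -72.] 22.6 body [np.float64(0.077), np.float64(0.196)] fl [np.float64(0.219), np.float64(0.332)]
   True [ 56.  14. -31.  31. -76. -61.] 27.0 body [np.float64(0.053), np.float64(0.168)] fl [np.float64(0.189), np.float64(0.309)]
WP [0.513 0.175 0.351]
shift [ 0.28   -0.0304  0.1614] rotvec [-0.6985 -0.0946  0.0232] deg 40.4
   True [ 52.  15. -32.  31. -74. -59.] 26.6 body [np.float64(0.054), np.float64(0.156)] fl [np.float64(0.174), np.float64(0.294)]
   True [ 48.  16. -32.  32. -73. -56.] 26.6 body [np.float64(0.072), np.float64(0.154)] fl [np.float64(0.161), np.float64(0.28)]
```

Emit:
carry_out --moves "0 0.008 -0.004 -0.008 0 0 0;0 0.021 -0.01 -0.02 0 0 0;0 0.036 -0.017 -0.035 0 0 0;0 0.053 -0.025 -0.052 0 0 0;0 0.069 -0.033 -0.067 0 0 0;0 0.084 -0.035 -0.067 -0.056 -0.008 0.002;0 0.099 -0.037 -0.065 -0.112 -0.015 0.004;0 0.114 -0.038 -0.063 -0.168 -0.023 0.006;0 0.128 -0.039 -0.061 -0.224 -0.03 0.008;0 0.141 -0.04 -0.058 -0.279 -0.038 0.009;0 0.156 -0.041 -0.038 -0.328 -0.044 0.011;0 0.17 -0.042 -0.018 -0.377 -0.051 0.013;0 0.184 -0.043 0.002 -0.425 -0.058 0.014;0 0.198 -0.044 0.022 -0.473 -0.064 0.016;0 0.211 -0.045 0.041 -0.52 -0.071 0.017;0 0.224 -0.046 0.06 -0.56 -0.076 0.019;0 0.237 -0.047 0.079 -0.6 -0.081 0.02;0 0.248 -0.047 0.096 -0.629 -0.085 0.021;0 0.248 -0.047 0.096 -0.629 -0.085 0.021;0 0.248 -0.047 0.096 -0.629 -0.085 0.021"

```text
clock: 11.3
tool_pos: [0.4727, 0.2341, 0.3711]
orientation: [-176.1, -40.6, -79.9]
force: [0.6, 0.6, -2.8]
opening: 0.0121
```

```bash
python3 rec.py; python3 lift.py | grep -A1 WP; python3 look.py p7 80 240 100 200 200
```

```text
11.3 [ 56.4  13.9 -31.3  30.8 -76.1 -61. ] [0.4727 0.2341 0.3711] [-176.1  -40.6  -79.9] [ 0.6  0.6 -2.8]
WP [0.324 0.421 0.324]
shift [-0.1902  0.1067 -0.1083] rotvec [0. 0. 0.] deg 0.0
--
WP [0.344 0.371 0.374]
shift [-0.1176  0.0955 -0.1112] rotvec [-0.0272 -0.0039  0.0005] deg 1.6
--
WP [0.473 0.235 0.371]
shift [-0.0004 -0.0002 -0.0006] rotvec [-0.0612 -0.0088  0.0011] deg 3.5
--
WP [0.513 0.175 0.351]
shift [ 0.0368 -0.0251  0.0593] rotvec [-0.068  -0.0098  0.0012] deg 3.9
```

View pics/p7.png

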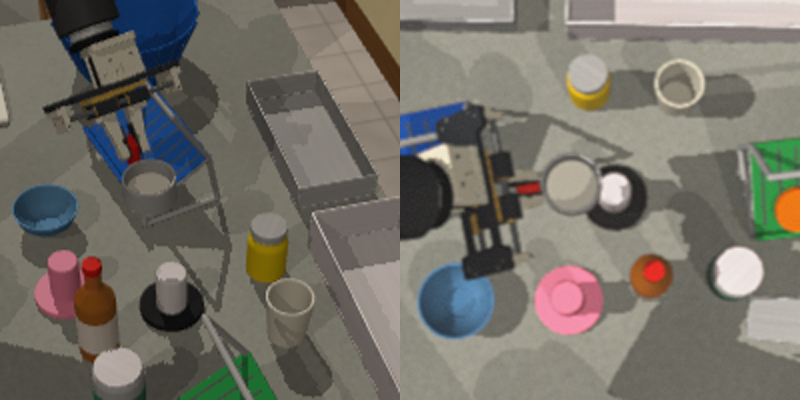

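Emit:
carry_out --moves "0 0.008 -0.006 0.013 -0.015 -0.002 0;0 0.018 -0.012 0.028 -0.032 -0.005 0;0 0.028 -0.018 0.043 -0.05 -0.008 0.001;0 0.037 -0.025 0.059 -0.068 -0.01 0.001;0 0.037 -0.025 0.059 -0.068 -0.01 0.001;0 0.037 -0.025 0.059 -0.068 -0.01 0.001;0 0.037 -0.025 0.059 -0.068 -0.01 0.001"

```text
clock: 12.1
tool_pos: [0.5124, 0.1762, 0.3518]
orientation: [-179.9, -40.0, -79.9]
force: [-0.2, -0.3, -2.1]
opening: 0.012
```

```bash
python3 rec.py; python3 look.py p8 140 275 145 265 90
python3 - <<'E'
from h import *
# network points
S={}
for n in('side','top'):
    S[n]=ctrl.snapshot(n)
out={}
for n in S:
    for l in('ring_center','ring_handle','post_top'):
        out[n,l]=[(np.round(d['at'],1).tolist(),round(d['confidence'],2)) for d in ctrl.mark_of(S[n],l)]; print(n,l,out[n,l])
for l in('ring_center','ring_handle','post_top'):
    try: print(l,tri([S['side'],S['top']],[out['side',l][0][0],out['top',l][0][0]]))
    except Exception as x: print(x)
E
```

```text
12.1 [ 48.1  15.8 -31.7  32.1 -72.7 -56.1] [0.5124 0.1762 0.3518] [-179.9  -40.   -79.9] [-0.2 -0.3 -2.1]
side ring_center [([191.5, 328.0], 0.65)]
side ring_handle [([167.5, 319.1], 0.8), ([192.8, 328.5], 0.34)]
side post_top [([209.1, 268.6], 0.7), ([218.9, 321.3], 0.66)]
top ring_center [([182.2, 307.7], 0.85)]
top ring_handle [([184.0, 286.7], 0.81)]
top post_top [([190.9, 306.6], 0.95), ([249.0, 282.4], 0.84), ([182.2, 426.7], 0.3)]
ring_center (array([0.5434375 , 0.02134826, 0.18392994]), [[-0.2, 0.6], [0.8, -0.0]])
ring_handle (array([0.52993202, 0.07423603, 0.2318415 ]), [[-0.1, 0.2], [0.3, -0.0]])
post_top (array([0.43775688, 0.01275654, 0.18943899]), [[-10.3, 23.9], [31.9, 3.9]])
```

View pics/p8.png

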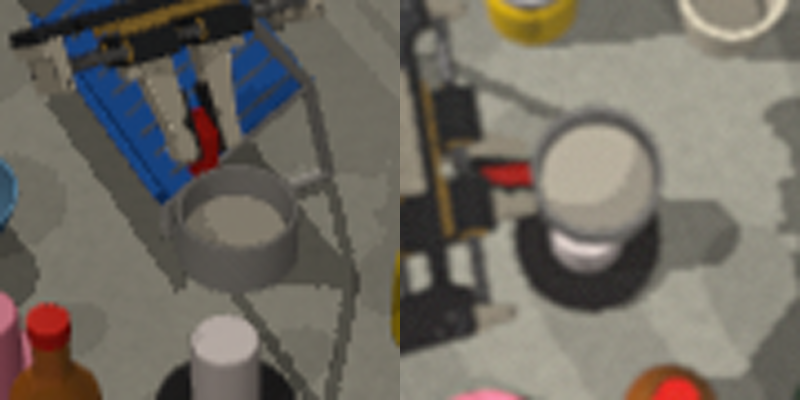

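```bash
cat > efit.py <<'E'
from h import *
from scipy.ndimage import map_coordinates, gaussian_filter
from scipy.optimize import minimize
def grad(im,s=0.8):
    g=[]
    f=gaussian_filter(im.astype(float),(s,s,0)); gy=np.gradient(f,axis=0); gx=np.gradient(f,axis=1)
    return gx,gy
th=np.linspace(0,2*np.pi,180,endpoint=False)
def circ(c,r,R=None):
    P=np.c_[r*np.cos(th),r*np.sin(th),0*th]
    if R is not None: P=P@R.T
    return P+c
def score(p,g,X,occl=None):
    """mean normal gradient strength along closed projected curve"""
    x=(p['R']@X.T).T+p['t']; u=(p['K']@x.T).T; px=u[:,:2]/u[:,2:]
    t=np.roll(px,-1,0)-np.roll(px,1,0); n=np.c_[-t[:,1],t[:,0]]; n/=np.linalg.norm(n,axis=1)[:,None]
    gx,gy=g; s=0
    tot=np.zeros(len(px))
    for ch in range(3):
        a=map_coordinates(gx[...,ch],[px[:,1],px[:,0]],order=1); b=map_coordinates(gy[...,ch],[px[:,1],px[:,0]],order=1)
        tot+=np.abs(a*n[:,0]+b*n[:,1])
    return tot,px
E
cat > postfit.py <<'E'
from efit import *
S=pickle.load(open('s0.pkl','rb')); G={n:grad(S[n]['image']) for n in S}
def f(v,names=('side','top')):
    s=0
    for n in names:
        a,_=score(S[n],G[n],circ([v[0],v[1],.08+v[2]*0],.024)); b,_=score(S[n],G[n],circ([v[0],v[1],.012],.05)); s+=np.minimum(a,120).mean()+np.minimum(b,120).mean()
    return -s
def g(v): return f(v)
for names in (('side','top'),('side',),('top',)):
    best=min(((f([x,y,0],names),x,y) for x in np.arange(.528,.556,.001) for y in np.arange(.008,.034,.001)))
    print(names,best)
    ims=[]
v=best
E
python3 postfit.py
```

```text
('side', 'top') (np.float64(-293.732865111157), np.float64(0.532), np.float64(0.022000000000000013))
('side',) (np.float64(-111.95947766828529), np.float64(0.532), np.float64(0.02000000000000001))
('top',) (np.float64(-187.34618969798234), np.float64(0.531), np.float64(0.023000000000000013))
```

```bash
cat > ov.py <<'E'
from efit import *
def overlay(S,items,boxes,name,f=5):
    ims=[]
    for n in('side','top'):
        r0,c0,z=boxes[n]; im=cv2.resize(S[n]['image'][r0:r0+z,c0:c0+z],(z*f,z*f),interpolation=cv2.INTER_CUBIC)
        for X,col in items:
            px=np.array([proj(S[n],x)[::-1] for x in X]); cv2.polylines(im,[(((px-[c0,r0])+.5)*f).round().astype(np.int32)],True,col,1)
        ims.append(cv2.resize(im,(400,400)))
    save(name,np.hstack(ims))
E
python3 - <<'E'
from ov import *
S=pickle.load(open('s0.pkl','rb'))
it=[]
for x,y,c in((.532,.022,(255,255,0)),(.54,.02,(255,0,255))): it+=[(circ([x,y,.08],.024),c),(circ([x,y,.012],.05),c)]
overlay(S,it,dict(side=(195,300,50),top=(170,283,50)),'po',8)
E
```

```text
(no output)
```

View pics/po.png

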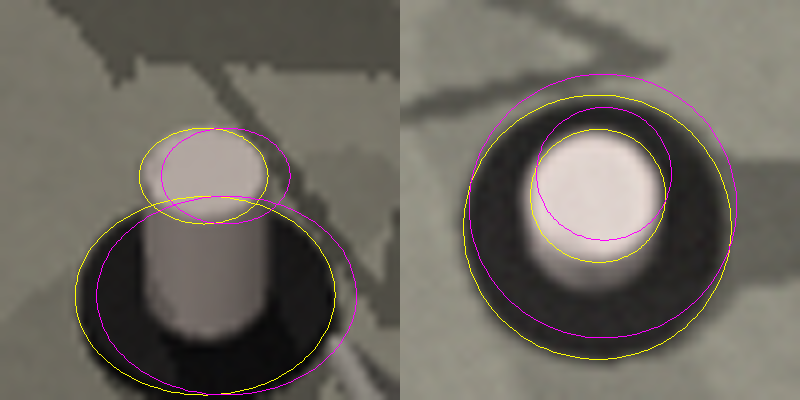

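```bash
cat > ringedge.py <<'E'
from ov import *
import sys
def fitring(S,c0,names=('side','top'),span=.012,zspan=.012):
    G={n:grad(S[n]['image']) for n in names}
    def f(v):
        s=0
        for n in names:
            a,_=score(S[n],G[n],circ([v[0],v[1],v[2]+.04],.039)); b,_=score(S[n],G[n],circ([v[0],v[1],v[2]],.039)); c,_=score(S[n],G[n],circ([v[0],v[1],v[2]+.04],.035))
            s+=np.minimum(a,60).mean()+.5*np.minimum(b,60).mean()+.5*np.minimum(c,60).mean()
        return -s
    best=min((f([x,y,z]),x,y,z) for x in np.arange(c0[0]-span,c0[0]+span,.002) for y in np.arange(c0[1]-span,c0[1]+span,.002) for z in np.arange(c0[2]-zspan,c0[2]+zspan+1e-6,.003))
    s=minimize(f,best[1:],method='Nelder-Mead',options=dict(initial_simplex=np.array(best[1:])+np.array([[0,0,0],[.0015,0,0],[0,.0015,0],[0,0,.002]])))
    return s.x,s.fun
if __name__=='__main__':
    S=pickle.load(open(sys.argv[1]+'.pkl','rb')); c0=np.array(list(map(float,sys.argv[2:5])))
    for nm in(('side','top'),('side',),('top',)):
        x,fv=fitring(S,c0,nm,zspan=.012 if len(nm)==2 else .0); print(nm,x.round(4),round(fv,1))
        if len(nm)==2: X=x; c0=x
    b={}
    for n in('side','top'):
        c=proj(S[n],X+[0,0,.01]); b[n]=(int(c[0])-25,int(c[1])-25,50)
    overlay(S,[(circ(X+[0,0,.04],.039),(255,255,0)),(circ(X,.039),(0,255,0)),(circ([.533,.022,.08],.024),(255,0,255))],b,sys.argv[1]+'ov',8)
E
python3 ringedge.py p8 .54 .02 .17
```

```text
('side', 'top') [0.5363 0.0162 0.1716] -118.4
('side',) [0.5405 0.0167 0.1721] -44.2
('top',) [0.5393 0.0157 0.1522] -80.5
```

View pics/p8ov.png

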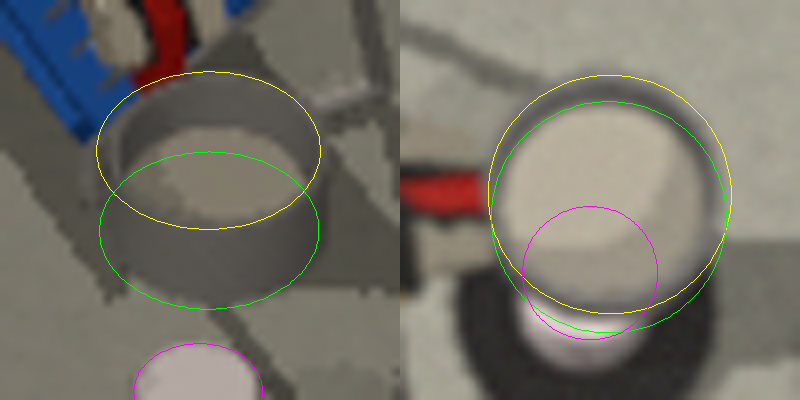

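```bash
cat > wmove.py <<'E'
from h import *
import sys
T,R,o=cur(); d=np.array(list(map(float,sys.argv[1:4]))); print('tool shift',R.inv().apply(d).round(4),'tool dir of up',R.inv().apply([0,0,1]).round(3), 'rpy',R.as_euler('xyz',degrees=True).round(2))
E
python3 wmove.py -.003 .0055 -.075
```

```text
tool shift [-0.0528  0.002   0.0536] tool dir of up [ 0.643 -0.    -0.766] rpy [-179.97  -40.    -79.93]
```

Emit:
carry_out --moves "0 -0.008 0 0.008 0 0 0;0 -0.018 0.001 0.018 0 0 0;0 -0.028 0.002 0.028 0 0 0;0 -0.038 0.002 0.038 0 0 0;0 -0.047 0.002 0.048 0 0 0;0 -0.053 0.002 0.0535 0 0 0;0 -0.053 0.002 0.0535 0 0 0;0 -0.053 0.002 0.0535 0 0 0"

```text
clock: 13.4
tool_pos: [0.5099, 0.1813, 0.2765]
orientation: [-180.0, -40.0, -79.9]
force: [-1.1, -0.0, -2.8]
opening: 0.0119
```

```bash
python3 look.py p9 160 280 145 265 90;python3 rec.py;  python3 ringedge.py p9 .534 .021 .096
```

```text
13.5 [ 48.3  20.7 -36.5  34.  -64.6 -61.9] [0.5099 0.1814 0.277 ] [-179.9  -40.   -80. ] [ 0.4  0.3 -1.9]
('side', 'top') [0.5352 0.0212 0.0966] -121.7
('side',) [0.5376 0.0209 0.0979] -45.6
('top',) [ 0.5633  0.023  -0.0914] -103.4
```

View pics/p9ov.png

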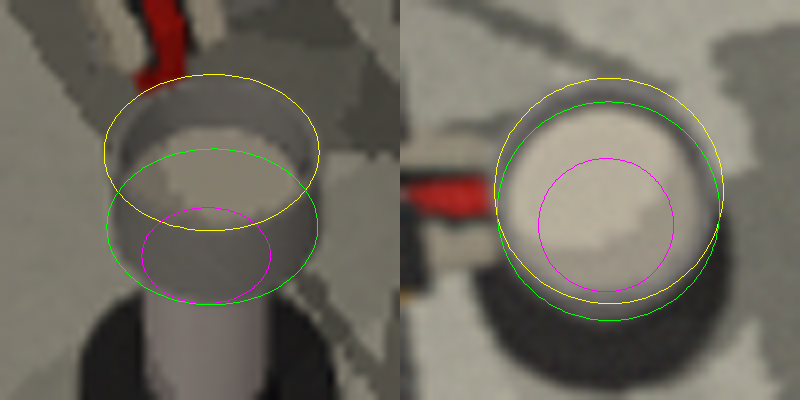

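View pics/p9.png

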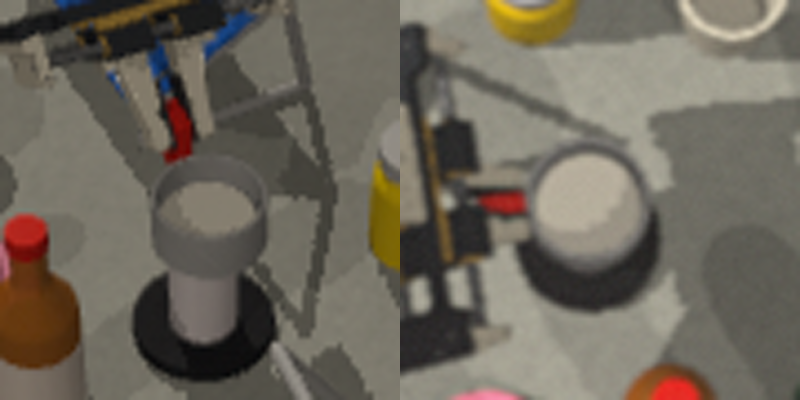

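```bash
python3 wmove.py -.002 .0005 -.022;python3 wmove.py -.002 .0005 -.03
```

```text
tool shift [-0.0148  0.0019  0.0163] tool dir of up [ 0.643 -0.001 -0.766] rpy [-179.92  -39.98  -79.96]
tool shift [-0.0199  0.0019  0.0224] tool dir of up [ 0.643 -0.001 -0.766] rpy [-179.92  -39.98  -79.96]
```

Emit:
carry_out --moves "0 -0.002 0.002 0.002 0 0 0;0 -0.005 0.002 0.006 0 0 0;0 -0.009 0.002 0.0095 0 0 0;0 -0.012 0.002 0.013 0 0 0;0 -0.0148 0.002 0.0163 0 0 0;0 -0.0148 0.002 0.0163 0 0 0;0 -0.0148 0.002 0.0163 0 0 0"

```text
clock: 14.2
tool_pos: [0.5077, 0.1817, 0.2544]
orientation: [-180.0, -40.0, -79.9]
force: [-0.3, 0.1, -1.8]
opening: 0.0115
```

```bash
python3 look.py p10 160 280 145 265 90;python3 rec.py;  python3 ringedge.py p10 .533 .022 .074|head -1; python3 wmove.py 0 0 -.062;python3 wmove.py 0 0 -.03
```

```text
14.3 [ 48.3  22.2 -38.   34.8 -62.1 -63.9] [0.5077 0.1817 0.2546] [-180.   -40.   -79.9] [ 0.6  0.6 -2.4]
('side', 'top') [0.5338 0.0204 0.076 ] -118.4
tool shift [-0.0399  0.      0.0475] tool dir of up [ 0.643 -0.    -0.766] rpy [-179.96  -40.    -79.94]
tool shift [-0.0193  0.      0.023 ] tool dir of up [ 0.643 -0.    -0.766] rpy [-179.96  -40.    -79.94]
```

View pics/p10.png

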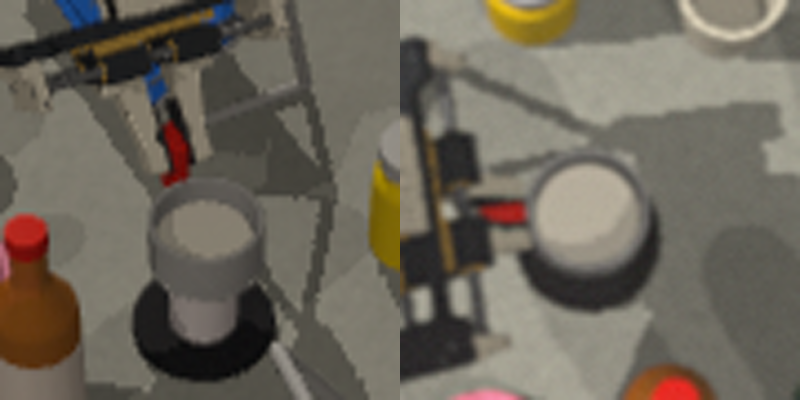

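Emit:
carry_out --moves "0 -0.003 0 0.004 0 0 0;0 -0.006 0 0.007 0 0 0;0 -0.01 0 0.012 0 0 0;0 -0.013 0 0.0155 0 0 0;0 -0.0165 0 0.0195 0 0 0;0 -0.0193 0 0.023 0 0 0;0 -0.0193 0 0.023 0 0 0"

```text
clock: 15.0
tool_pos: [0.5075, 0.1815, 0.2237]
orientation: [180.0, -40.0, -79.9]
force: [-0.8, -1.1, -1.7]
opening: 0.0119
```

```bash
python3 look.py p11 160 280 145 265 90;python3 rec.py
```

```text
15.1 [ 48.   24.6 -39.7  36.4 -58.7 -66.4] [0.5076 0.1817 0.2244] [-180.   -40.   -79.9] [ 0.2  0.2 -1.5]
```

View pics/p11.png

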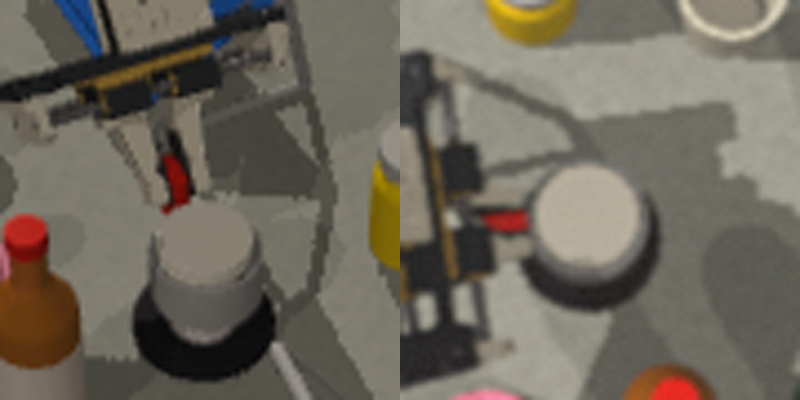

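Emit:
carry_out --moves "0 -0.004 0 0.0045 0 0 0;0 -0.008 0 0.0095 0 0 0;0 -0.012 0 0.0145 0 0 0;0 -0.015 0 0.018 0 0 0;0 -0.0174 0 0.0207 0 0 0;0 -0.0187 0 0.0222 0 0 0;0 -0.0193 0 0.023 0 0 0;0 -0.0193 0 0.023 0 0 0"

```text
clock: 15.9
tool_pos: [0.5076, 0.1817, 0.1948]
orientation: [-180.0, -40.1, -79.9]
force: [-1.4, 0.6, 2.4]
opening: 0.0115
```

```bash
python3 look.py p12 160 280 145 265 90;python3 rec.py
```

```text
16.0 [ 47.6  27.  -41.3  38.3 -55.5 -69.2] [0.5077 0.1817 0.1948] [-179.9  -40.   -79.9] [-1.4  1.4  2.9]
```

View pics/p12.png

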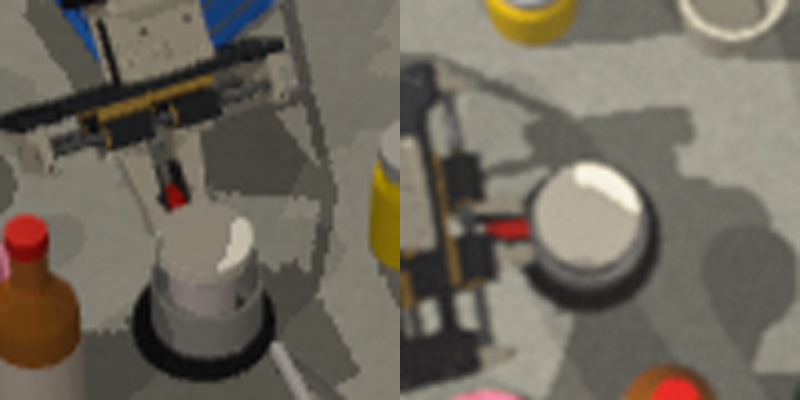

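Emit:
carry_out --moves "0 -0.0005 0 0.0006 0 0 0;0 -0.001 0 0.0012 0 0 0;0 -0.001 0 0.0012 0 0 0"

```text
clock: 16.3
tool_pos: [0.5075, 0.1819, 0.1946]
orientation: [-179.9, -40.1, -80.0]
force: [-9.6, 5.8, 18.6]
opening: 0.0117
```

```bash
python3 rec.py
python3 - <<'E'
from ov import *
S=pickle.load(open('p12.pkl','rb'))
it=[(circ([.533,.022,.052],.039),(255,255,0)),(circ([.533,.022,.012],.039),(0,255,0)),(circ([.533,.022,.094],.033),(255,0,255)),(circ([.533,.022,.012],.05),(0,255,255))]
overlay(S,it,dict(side=(195,300,50),top=(170,283,50)),'p12ov',8)
E
```

```text
16.3 [ 47.7  27.  -41.4  38.4 -55.5 -69.4] [0.5075 0.1819 0.1946] [-179.9  -40.1  -80. ] [-9.6  5.8 18.6]
```

View pics/p12ov.png

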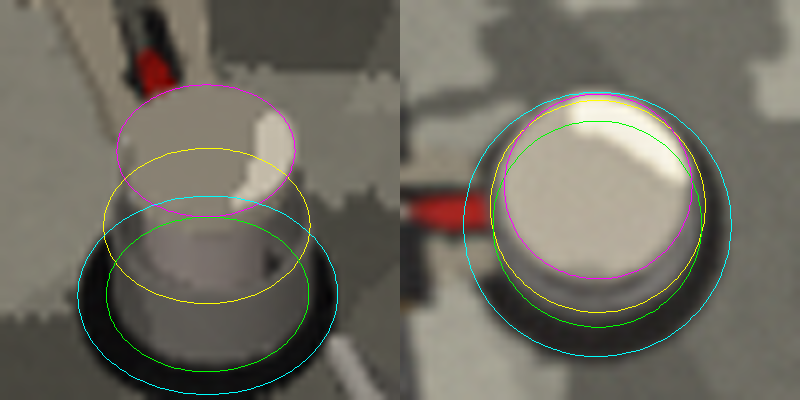

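Emit:
carry_out --moves "0 0.0006 0 -0.0007 0 0 0;0 0.0009 0 -0.001 0 0 0;0.012 0.0009 0 -0.001 0 0 0;0.014 0.0009 0 -0.001 0 0 0;0.02 0.0009 0 -0.001 0 0 0;0.03 0.0009 0 -0.001 0 0 0;0.036 0.0009 0 -0.001 0 0 0;0.036 0.0009 0 -0.001 0 0 0;0.036 0.0009 0 -0.001 0 0 0"

```text
clock: 17.2
tool_pos: [0.5076, 0.1816, 0.1941]
orientation: [-180.0, -40.0, -79.9]
force: [-0.2, 0.2, 0.3]
opening: 0.0352
```

```bash
python3 look.py p13 160 280 145 265 90;python3 rec.py
```

```text
17.3 [ 47.6  27.  -41.4  38.3 -55.4 -69.2] [0.5076 0.1817 0.1942] [-180.   -40.   -79.9] [-0.5  0.4 -0.2]
```

View pics/p13.png

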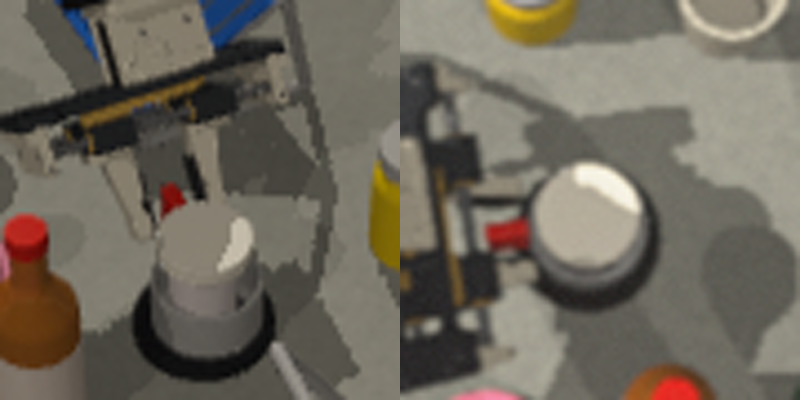

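```bash
cat > base1.py <<'E'
from caps import *
from post import others
from scipy.spatial.transform import Slerp
T0,R0,o=cur(); q=o['joint_pos']; zz=R0.apply([0,0,1])
post=np.array([.533,.022])
pr=rackpts(fd)
print('flank retreat')
for d in(.03,.06):
    T=T0-d*zz; print(d,round(boxdist(T,R0,pr,z0=0).min()*1e3-5)); rel(T,R0)
T=T0-.05*zz+[0,0,.12]; print('up',round(boxdist(T,R0,pr,z0=0).min()*1e3-5)); rel(T,R0)
# base grasp, tool down, jaw angle b (plan)
for b in range(-60,100,10):
    for fl in(1,-1):
        y=fl*np.array([np.cos(np.radians(b)),np.sin(np.radians(b)),0]); z=np.array([0,0,-1.]); R=Ro.from_matrix(np.c_[np.cross(y,z),y,z])
        Tg=np.r_[post,.082+.178]; qq,c=ik(Tg,R,q); 
        if c<1e-6: print(b,fl,qq.round(),margin(qq).min().round(),'oth',[round((boxdist(Tg,R,a,z0=0).min()-r)*1000) for a,r in others])
E
python3 base1.py
cat > green.py <<'E'
from caps import *
ed=[.5435,-.289,.075,np.radians(7.8)]
Rd,Td=pose(ed)
for yb in(-.055,):
  for xb in(-.029,-.015,0,.015):
    for fl in(1,-1):
      for lean in (0,):
        z=-Rd[:,2]; y=fl*Rd[:,1]; R=Ro.from_matrix(np.c_[np.cross(y,z),y,z])
        for h in(.0025,.08):
            tip=Td+Rd@[xb,yb,h]; T=tip-.178*z; qq,c=ik(T,R,np.array([-10,20,-30,0,-60,0.]))
            print(xb,fl,h,c<1e-6,qq.round(),margin(qq).min().round(1),'body',report(qq,ed)['body'],T.round(3))
E
python3 green.py
```

```text
flank retreat
0.03 -5
shift [-0.   -0.   -0.03] rotvec [0. 0. 0.] deg 0.0
0.06 -5
shift [ 0.   -0.   -0.06] rotvec [0. 0. 0.] deg 0.0
up 38
shift [ 0.0771 -0.     -0.1419] rotvec [0. 0. 0.] deg 0.0
-60 1 [ 23.  16. -28.   0. -47.  97.] 30.0 oth [74, 101, 62, 118]
-60 -1 [ 23.  16. -28.   0. -47. -83.] 30.0 oth [74, 101, 62, 118]
-50 1 [ 23.  16. -28.   0. -47. 107.] 30.0 oth [70, 92, 62, 130]
-50 -1 [ 23.  16. -28.   0. -47. -73.] 30.0 oth [70, 92, 62, 130]
-40 1 [ 23.  16. -28.   0. -47. 117.] 30.0 oth [62, 78, 66, 137]
-40 -1 [ 23.  16. -28.  -0. -47. -63.] 30.0 oth [62, 78, 66, 137]
-30 1 [ 23.  16. -28.   0. -47. 127.] 30.0 oth [50, 65, 67, 137]
-30 -1 [ 23.  16. -28.   0. -47. -53.] 30.0 oth [50, 65, 67, 137]
-20 1 [ 23.  16. -28.   0. -47. 137.] 30.0 oth [35, 54, 63, 131]
-20 -1 [ 23.  16. -28.   0. -47. -43.] 30.0 oth [35, 54, 63, 131]
-10 1 [ 23.  16. -28.  -0. -47. 147.] 27.0 oth [20, 49, 61, 119]
-10 -1 [ 23.  16. -28.  -0. -47. -33.] 30.0 oth [20, 49, 61, 119]
0 1 [ 23.  16. -28.   0. -47. 157.] 17.0 oth [10, 51, 64, 103]
0 -1 [ 23.  16. -28.  -0. -47. -23.] 30.0 oth [10, 
[... 2406 characters left out ...]
19. -33. -32. 151.] 22.9 body [np.float64(0.029), np.float64(0.063)] [ 0.462 -0.356  0.231]
0 -1 0.08 True [-29.  11. -20. -29. -38. 147.] 26.7 body [np.float64(0.039), np.float64(0.137)] [ 0.423 -0.361  0.298]
0.015 1 0.0025 True [-26.  18. -18. -32. -32. -32.] 31.8 body [np.float64(0.014), np.float64(0.068)] [ 0.474 -0.354  0.239]
0.015 1 0.08 True [-28.  11. -19. -28. -38. -35.] 38.4 body [np.float64(0.03), np.float64(0.14)] [ 0.436 -0.359  0.306]
0.015 -1 0.0025 True [-26.  18. -18. -32. -32. 148.] 25.2 body [np.float64(0.014), np.float64(0.068)] [ 0.474 -0.354  0.239]
0.015 -1 0.08 True [-28.  11. -19. -28. -38. 145.] 28.7 body [np.float64(0.03), np.float64(0.14)] [ 0.436 -0.359  0.306]
```

```bash
cat > base2.py <<'E'
from caps import *
from scipy.spatial.transform import Slerp
T0,R0,o=cur(); q=o['joint_pos']
post=np.array([.533,.022]); pr=rackpts(fd)
b=150; y=np.array([np.cos(np.radians(b)),np.sin(np.radians(b)),0]); z=np.array([0,0,-1.]); R=Ro.from_matrix(np.c_[np.cross(y,z),y,z])
w=[]
if T0[2]<.25: w=[(T0+[-.002,.012,.14],R0)]
w+=[(np.r_[post,.34],R),(np.r_[post,.28],R),(np.r_[post,.0815+.178],R)]
Tc,Rc=T0,R0
for T,Rt in w:
    print('WP',T.round(3)); rel(T,Rt)
    for s in(.25,.5,.75,1):
        Ts=Tc+s*(T-Tc); Rs=Slerp([0,1],Ro.concatenate([Rc,Rt]))(s)
        q,c=ik(Ts,Rs,q); print('  ',c<1e-6,q.round(),margin(q).min().round(),'rail',round(boxdist(Ts,Rs,pr,z0=0).min()*1e3-5),'tip z',(Ts+Rs.apply([0,0,.178])).round(3))
    Tc,Rc=T,Rt
E
python3 base2.py
```

```text
WP [0.506 0.194 0.334]
shift [ 0.0807 -0.0002 -0.1151] rotvec [0. 0. 0.] deg 0.0
   True [ 48.  24. -39.  36. -59. -66.] 19.0 rail -5 tip z [0.527 0.072 0.093]
   True [ 49.  22. -37.  34. -64. -63.] 21.0 rail 1 tip z [0.527 0.075 0.128]
   True [ 50.  19. -35.  32. -68. -61.] 24.0 rail 21 tip z [0.526 0.078 0.163]
   True [ 50.  17. -32.  31. -72. -58.] 26.0 rail 41 tip z [0.526 0.081 0.198]
WP [0.533 0.022 0.34 ]
shift [ 0.2176  0.0029 -0.0078] rotvec [-0.2444 -0.6689  0.6704] deg 56.0
   True [ 44.  15. -31.  25. -67. -59.] 28.0 rail 76 tip z [0.52  0.061 0.182]
   True [ 38.  13. -29.  18. -63. -59.] 30.0 rail 110 tip z [0.519 0.046 0.17 ]
   True [ 31.  11. -26.  10. -59. -57.] 32.0 rail 137 tip z [0.523 0.034 0.163]
   True [ 23.  10. -22.  -0. -57. -53.] 36.0 rail 150 tip z [0.533 0.022 0.162]
WP [0.533 0.022 0.28 ]
shift [0.179  0.003  0.0382] rotvec [-0.2444 -0.6689  0.6704] deg 56.0
   True [ 23.  11. -24.  -0. -55. -53.] 35.0 rail 150 tip z [0.533 0.022 0.147]
   True [ 23.  12. -25.  -0. -53. -53.] 34.0 rail 150 tip z [0.533 0.022 0.132]
   True [ 23.  13. -26.  -0. -51. -53.] 33.0 rail 150 tip z [0.533 0.022 0.117]
   True [ 23.  14. -27.  -0. -49. -53.] 32.0 rail 150 tip z [0.533 0.022 0.102]
WP [0.533 0.022 0.26 ]
shift [0.1658 0.003  0.0539] rotvec [-0.2444 -0.6689  0.6704] deg 56.0
   True [ 23.  14. -27.  -0. -49. -53.] 31.0 rail 150 tip z [0.533 0.022 0.097]
   True [ 23.  15. -27.  -0. -48. -53.] 31.0 rail 150 tip z [0.533 0.022 0.092]
   True [ 23.  15. -28.  -0. -47. -53.] 31.0 rail 150 tip z [0.533 0.022 0.087]
   True [ 23.  16. -28.  -0. -47. -53.] 30.0 rail 150 tip z [0.533 0.022 0.081]
```

Emit:
carry_out --moves "0.036 0.006 0 -0.0075 0 0 0;0.036 0.014 0 -0.017 0 0 0;0.036 0.024 0 -0.029 0 0 0;0.036 0.036 0 -0.043 0 0 0;0.036 0.05 0 -0.06 0 0 0;0.036 0.066 0 -0.079 0 0 0;0.036 0.08 0 -0.095 0 0 0;0.036 0.09 0 -0.107 0 0 0;0.036 0.09 0 -0.107 0 0 0"

```text
clock: 18.2
tool_pos: [0.5078, 0.1818, 0.3373]
orientation: [-179.7, -39.8, -80.1]
force: [-0.0, -0.2, -0.3]
opening: 0.0358
```

```bash
python3 base2.py | grep -A1 WP; python3 look.py p14 160 280 145 265 90;python3 rec.py
```

```text
WP [0.533 0.022 0.34 ]
shift [0.126  0.0032 0.1015] rotvec [-0.2471 -0.6646  0.6696] deg 55.9
--
WP [0.533 0.022 0.28 ]
shift [0.0876 0.0035 0.1476] rotvec [-0.2471 -0.6646  0.6696] deg 55.9
--
WP [0.533 0.022 0.26 ]
shift [0.0744 0.0036 0.1633] rotvec [-0.2471 -0.6646  0.6696] deg 55.9
18.3 [ 48.9  16.7 -32.9  32.  -71.1 -57.8] [0.5074 0.1814 0.3348] [-179.9  -39.9  -80. ] [0.3 0.2 0.4]
```

View pics/p14.png

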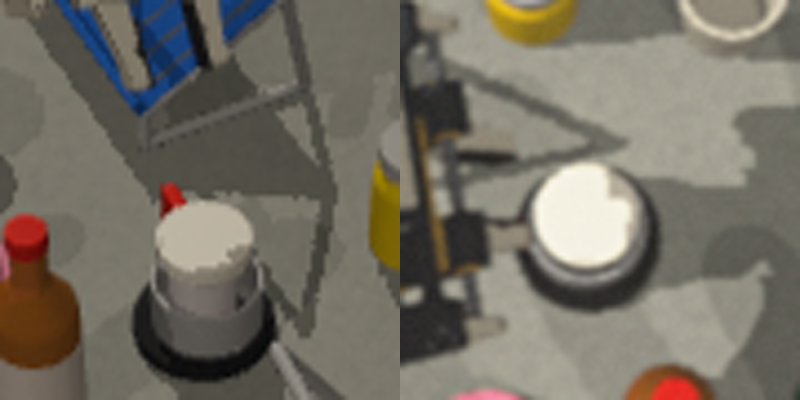

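Run:
```python
from ov import *
S=pickle.load(open('p14.pkl','rb')); G={n:grad(S[n]['image']) for n in S}
for names in(('side','top'),('side',),('top',)):
    f=lambda x,y:sum(np.minimum(score(S[n],G[n],circ([x,y,.094],.033))[0],100).mean() for n in names)
    print(names,max((f(x,y),x.round(4),y.round(4)) for x in np.arange(.52,.55,.0005) for y in np.arange(.01,.035,.0005)))
```

```text
('side', 'top') (np.float64(159.35446900974742), np.float64(0.5335), np.float64(0.0245))
('side',) (np.float64(66.27027659814387), np.float64(0.534), np.float64(0.024))
('top',) (np.float64(95.30643569953752), np.float64(0.532), np.float64(0.025))
```

Emit:
carry_out --moves "0.06 0.016 0 0.013 -0.031 -0.083 0.084;0.086 0.032 0.001 0.025 -0.062 -0.166 0.167;0.086 0.047 0.001 0.038 -0.093 -0.249 0.251;0.086 0.063 0.002 0.051 -0.124 -0.332 0.335;0.086 0.079 0.002 0.063 -0.154 -0.415 0.418;0.086 0.095 0.003 0.076 -0.185 -0.498 0.502;0.086 0.11 0.003 0.089 -0.216 -0.581 0.586;0.086 0.126 0.003 0.1015 -0.247 -0.665 0.67;0.086 0.126 0.003 0.1015 -0.247 -0.665 0.67;0.086 0.126 0.003 0.1015 -0.247 -0.665 0.67"

```text
clock: 19.3
tool_pos: [0.5328, 0.021, 0.3369]
orientation: [179.9, -0.3, -120.1]
force: [-0.2, 0.1, 0.8]
opening: 0.086
```

```bash
python3 base2.py | grep -A1 WP; python3 look.py p15 150 270 135 255 110;python3 rec.py
```

```text
WP [0.533 0.022 0.34 ]
shift [-0.001   0.0004 -0.0031] rotvec [ 0.0014 -0.0059 -0.0017] deg 0.4
--
WP [0.533 0.022 0.28 ]
shift [-0.0013  0.0003  0.0569] rotvec [ 0.0014 -0.0059 -0.0017] deg 0.4
--
WP [0.533 0.022 0.26 ]
shift [-0.0015  0.0003  0.0774] rotvec [ 0.0014 -0.0059 -0.0017] deg 0.4
19.4 [ 23.5  10.6 -22.7   0.2 -57.1 -53.6] [0.5327 0.022  0.3367] [ 179.9   -0.4 -120. ] [0.3 0.5 0.3]
```

View pics/p15.png

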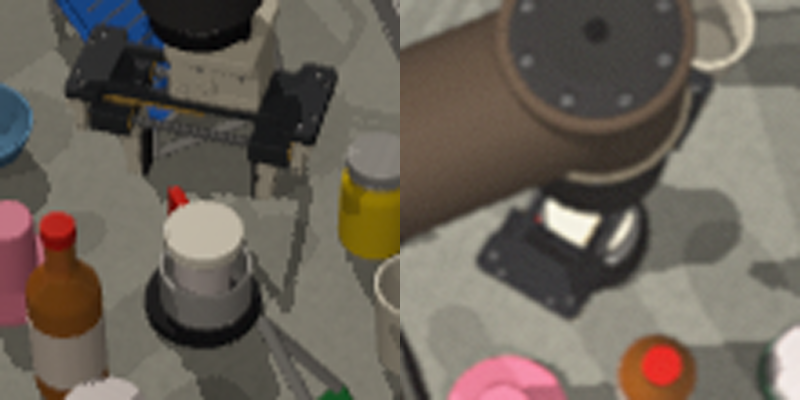

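Emit:
carry_out --moves "0.086 -0.001 0 0.012 0.001 -0.003 -0.001;0.086 -0.002 0.0005 0.026 0.0014 -0.006 -0.0017;0.086 -0.003 0.0008 0.04 0.0014 -0.006 -0.0017;0.086 -0.003 0.0008 0.052 0.0014 -0.006 -0.0017;0.086 -0.003 0.0008 0.057 0.0014 -0.006 -0.0017;0.086 -0.003 0.0008 0.057 0.0014 -0.006 -0.0017"

```text
clock: 20.0
tool_pos: [0.5334, 0.0249, 0.2794]
orientation: [180.0, -0.0, -119.9]
force: [-0.8, 0.1, 0.1]
opening: 0.0861
```

```bash
python3 base2.py | grep -A1 WP|tail -2; python3 look.py p16 170 290 155 275 80;python3 rec.py
python3 - <<'E'
from ov import *
S=pickle.load(open('p16.pkl','rb')); T,R,o=cur(); c=T+R.apply([0,0,.178])
f=[T+R.apply([x,y,.178]) for x,y in((-.0095,.043),(.0095,.043),(.0095,-.043),(-.0095,-.043))]
overlay(S,[(circ([.5335,.024,.094],.033),(255,0,255)),(np.array(f),(255,255,0))],dict(side=(180,295,60),top=(165,280,60)),'p16ov',6)
E
```

```text
WP [0.533 0.022 0.26 ]
shift [ 0.0027 -0.0011  0.0199] rotvec [ 0.0007 -0.0002  0.0021] deg 0.1
20.1 [ 23.7  14.1 -26.5  -0.  -49.3 -53.6] [0.5338 0.0248 0.2806] [-1.800e+02  1.000e-01 -1.199e+02] [ 0.5 -0.2  0. ]
```

View pics/p16ov.png

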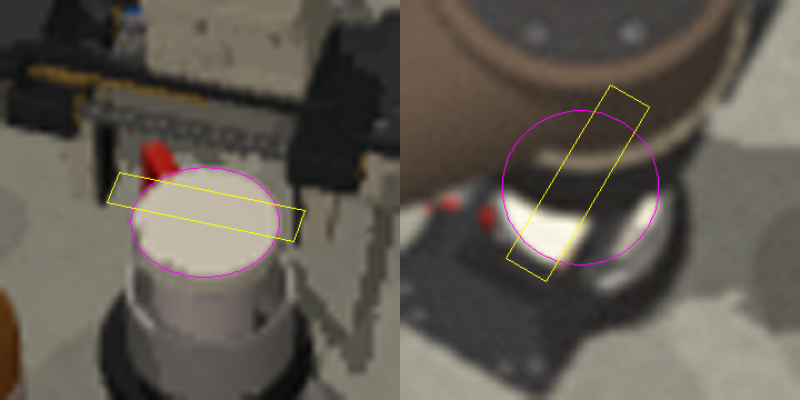

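Emit:
carry_out --moves "0.086 0 0 0.007 0 0 0;0.086 0 0 0.014 0 0 0;0.086 0 0 0.019 0 0 0;0.086 0 0 0.0205 0 0 0;0.086 0 0 0.0205 0 0 0"

```text
clock: 20.6
tool_pos: [0.5336, 0.0244, 0.2594]
orientation: [180.0, 0.1, -119.9]
force: [0.5, -0.4, -0.3]
opening: 0.0857
```

```bash
python3 rec.py;  python3 look.py p17 180 300 165 285 60
```

```text
20.6 [ 23.7  15.6 -27.8  -0.1 -46.5 -53.6] [0.5336 0.0244 0.2594] [ 1.800e+02  1.000e-01 -1.199e+02] [ 0.5 -0.4 -0.3]
```

View pics/p17.png

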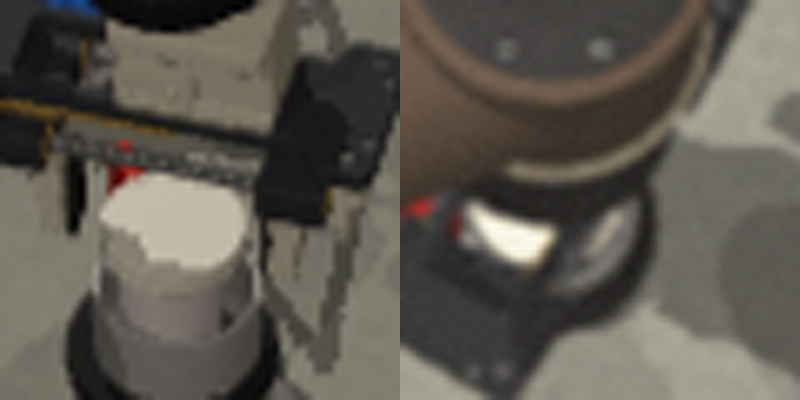

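Emit:
carry_out --moves "0.08 0 0 0 0 0 0;0.074 0 0 0 0 0 0;0.07 0 0 0 0 0 0;0.067 0 0 0 0 0 0;0.065 0 0 0 0 0 0;0.06 0 0 0 0 0 0;0.05 0 0 0 0 0 0;0.05 0 0 0 0 0 0;0.05 0 0 0 0 0 0"

```text
clock: 21.6
tool_pos: [0.5337, 0.0245, 0.2598]
orientation: [-180.0, 0.1, -119.9]
force: [-1.8, 0.3, 0.8]
opening: 0.0647
```

```bash
python3 rec.py;  python3 look.py p18 180 300 165 285 60
```

```text
21.6 [ 23.7  15.6 -27.8  -0.1 -46.5 -53.6] [0.5337 0.0245 0.2598] [-1.800e+02  1.000e-01 -1.199e+02] [-1.8  0.3  0.8]
```

View pics/p18.png

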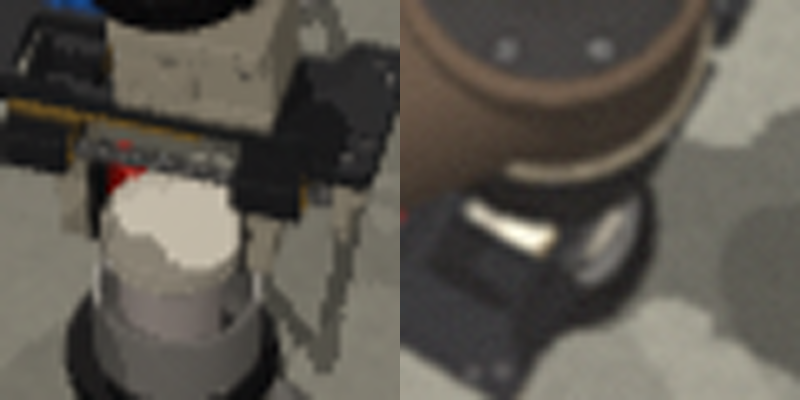

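Emit:
carry_out --moves "0.05 0 0 -0.003 0 0 0;0.05 0 0 -0.008 0 0 0;0.05 0 0 -0.015 0 0 0;0.05 0 0 -0.025 0 0 0;0.05 0 0 -0.04 0 0 0;0.05 0 0 -0.055 0 0 0;0.05 0 0 -0.07 0 0 0;0.05 0 0 -0.085 0 0 0;0.05 0 0 -0.1 0 0 0;0.05 0 0 -0.11 0 0 0;0.05 0 0 -0.11 0 0 0"

```text
clock: 22.8
tool_pos: [0.5338, 0.0245, 0.3717]
orientation: [-179.9, 0.2, -119.9]
force: [-0.1, -0.4, -0.3]
opening: 0.065
```

```bash
python3 rec.py;  python3 look.py p19 150 280 145 265 90
```

```text
22.8 [ 23.6   8.7 -19.9  -0.  -61.1 -53.6] [0.5338 0.0245 0.3717] [-179.9    0.2 -119.9] [-0.1 -0.4 -0.3]
```

View pics/p19.png

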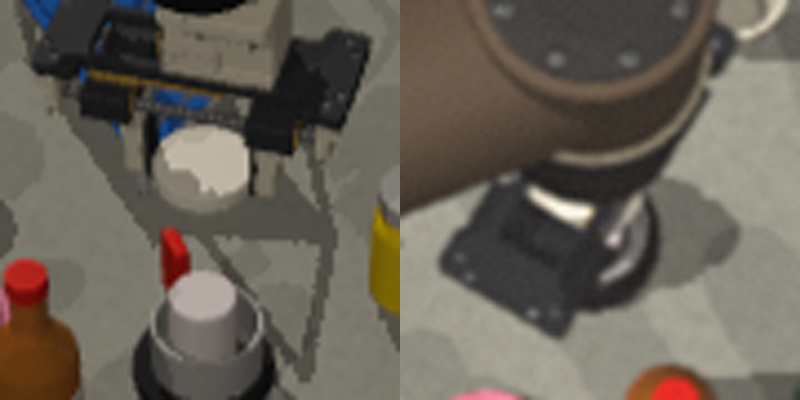

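```bash
cat > rackfit.py <<'E'
from ov import *
from fit import pose
S=pickle.load(open('s0.pkl','rb'))
# green mask silhouette fit of deck slab
def fillm(polys,s=4):
    m=np.zeros((400*s,640*s),np.uint8)
    for P in polys: cv2.fillPoly(m,[((P+.5)*s).round().astype(np.int32)],1)
    return cv2.resize(m.astype(np.float32),(640,400),interpolation=cv2.INTER_AREA)
M={}
for n in S:
    h=cv2.cvtColor(S[n]['image'],cv2.COLOR_RGB2HSV); g=(h[...,0]>45)&(h[...,0]<85)&(h[...,1]>90)
    w=np.zeros_like(g); 
    if n=='side': w[250:365,312:410]=1
    else: w[155:225,365:470]=1
    g&=w; M[n]=g; 
    ys,xs=np.nonzero(g); print(n,g.sum(),xs.min(),xs.max(),ys.min(),ys.max())
E
python3 rackfit.py
python3 - <<'E'
from ov import *
from fit import pose
S=pickle.load(open('s0.pkl','rb'))
Rd,Td=pose([.5435,-.289,.075,np.radians(7.8)])
L=lambda P:np.array(P)*1e-3@Rd.T+Td
deck=L([[75,115,0],[75,-115,0],[-62,-115,0],[-62,115,0]]); rail=L([[68,112,120],[68,-112,120]]); led=L([[-62,115,12],[-62,-115,12],[-68,-115,12],[-68,115,12]])
a=np.linspace(0,2*np.pi,60)
ora=L(np.c_[-29+33*np.cos(a),47+33*np.sin(a),14+0*a]); tgt=L(np.c_[-20+33*np.cos(a),-55+33*np.sin(a),14+0*a])
overlay(S,[(deck,(255,255,0)),(rail,(255,0,0)),(led,(0,255,255)),(ora,(255,0,255)),(tgt,(255,255,255))],dict(side=(250,300,120),top=(135,360,120)),'gr',5)
E
```

```text
side 3304 312 402 256 355
top 2770 376 455 163 219
```

View pics/gr.png

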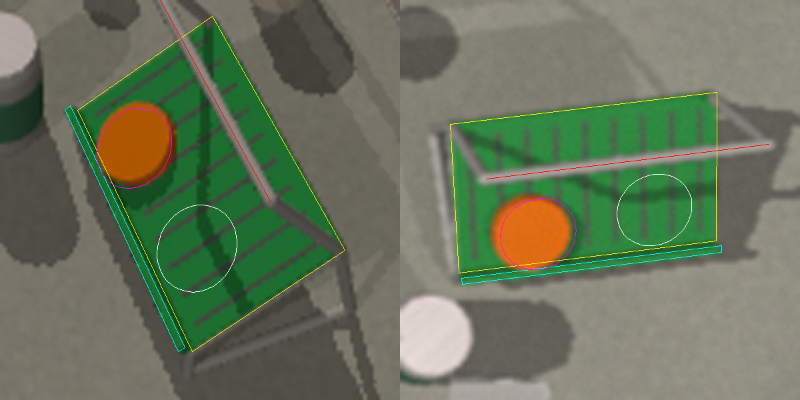

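```bash
cat > place.py <<'E'
from caps import *
from scipy.spatial.transform import Slerp
T0,R0,o=cur(); q=o['joint_pos']
Rd,Td=pose([.5435,-.289,.075,np.radians(7.8)])
z=-Rd[:,2]; y=Rd[:,1]; R=Ro.from_matrix(np.c_[np.cross(y,z),y,z])
xb,yb=-.020,-.055
F=lambda h: Td+Rd@[xb,yb,h]-.1797*z
pr=rackpts([.5435,-.289,.075,np.radians(7.8)])
W=[(np.array([.47,-.08,.43]),Slerp([0,1],Ro.concatenate([R0,R]))(.4)),(np.array([.385,-.30,.40]),Slerp([0,1],Ro.concatenate([R0,R]))(.9)),(F(.10),R),(F(.02),R),(F(.0),R)]
if __name__=='__main__':
  st=0
  import sys
  if len(sys.argv)>1: W=W[int(sys.argv[1]):]
  Tc,Rc=T0,R0
  for T,Rt in W:
    print('WP',T.round(3)); rel(T,Rt)
    for s in(.33,.67,1):
        Ts=Tc+s*(T-Tc); Rs=Slerp([0,1],Ro.concatenate([Rc,Rt]))(s)
        q,c=ik(Ts,Rs,q); tips=[(Ts+Rs.apply([0,yy,.18]))[2].round(3) for yy in(.055,-.055)]
        print('  ',c<1e-6,q.round(),margin(q).min().round(),'rail body',round(boxdist(Ts,Rs,pr,z0=0).min()*1e3-5),'fing',round(boxdist(Ts,Rs,pr,hx=.034,hy=.055,z0=.1,z1=.18).min()*1e3-5),'tipz',tips,(Ts+Rs.apply([0,0,.18])).round(3))
    Tc,Rc=T,Rt
E
python3 place.py
```

```text
WP [ 0.47 -0.08  0.43]
shift [ 0.1219  0.0027 -0.0605] rotvec [ 0.0957 -0.1938  0.3561] deg 23.9
   True [ 21.   5. -22.  -1. -59. -57.] 36.0 rail body 110 fing 110 tipz [np.float64(0.209), np.float64(0.212)] [ 0.524 -0.003  0.21 ]
   True [ 17.   1. -23.  -2. -58. -60.] 35.0 rail body 94 fing 79 tipz [np.float64(0.229), np.float64(0.235)] [ 0.514 -0.034  0.232]
   True [ 13.  -3. -24.  -3. -57. -62.] 34.0 rail body 101 fing 59 tipz [np.float64(0.251), np.float64(0.257)] [ 0.505 -0.064  0.254]
WP [ 0.385 -0.3    0.4  ]
shift [ 0.355  -0.0335 -0.031 ] rotvec [ 0.2153 -0.4361  0.8011] deg 53.7
   True [  3.  -5. -26.  -6. -52. -59.] 32.0 rail body 99 fing 34 tipz [np.float64(0.245), np.float64(0.252)] [ 0.493 -0.135  0.248]
   True [-10.  -4. -25. -12. -49. -52.] 33.0 rail body 107 fing 41 tipz [np.float64(0.241), np.float64(0.246)] [ 0.479 -0.21   0.244]
   True [-22.  -2. -22. -20. -48. -44.] 36.0 rail body 120 fing 54 tipz [np.float64(0.239), np.float64(0.241)] [ 0.466 -0.285  0.24 ]
WP [ 0.395 -0.365  0.307]
shift [ 0.4063 -0.0747  0.0617] rotvec [ 0.2392 -0.4846  0.8901] deg 59.7

[... 692 characters left out ...]
 49 tipz [np.float64(0.105), np.float64(0.105)] [ 0.511 -0.349  0.105]
   True [-29.  16. -21. -34. -33. -27.] 33.0 rail body 44 fing 49 tipz [np.float64(0.082), np.float64(0.082)] [ 0.524 -0.347  0.082]
WP [ 0.445 -0.358  0.221]
shift [ 0.3758 -0.1142  0.1484] rotvec [ 0.2392 -0.4846  0.8901] deg 59.7
   True [-29.  17. -21. -34. -32. -27.] 32.0 rail body 44 fing 49 tipz [np.float64(0.076), np.float64(0.076)] [ 0.527 -0.347  0.076]
   True [-29.  18. -20. -35. -32. -26.] 32.0 rail body 44 fing 49 tipz [np.float64(0.07), np.float64(0.07)] [ 0.531 -0.346  0.07 ]
   True [-29.  18. -20. -35. -31. -26.] 31.0 rail body 44 fing 49 tipz [np.float64(0.065), np.float64(0.065)] [ 0.534 -0.346  0.065]
```

Emit:
carry_out --moves "0.05 0.015 0 -0.008 0.012 -0.024 0.045;0.05 0.036 0.001 -0.018 0.028 -0.057 0.105;0.05 0.057 0.001 -0.028 0.045 -0.09 0.166;0.05 0.079 0.002 -0.039 0.062 -0.126 0.231;0.05 0.1 0.002 -0.05 0.079 -0.16 0.294;0.05 0.122 0.0027 -0.06 0.096 -0.194 0.356;0.05 0.148 -0.001 -0.057 0.109 -0.221 0.405;0.05 0.174 -0.005 -0.054 0.122 -0.248 0.455;0.05 0.2 -0.009 -0.051 0.136 -0.275 0.504;0.05 0.226 -0.013 -0.048 0.149 -0.302 0.554;0.05 0.252 -0.018 -0.044 0.162 -0.329 0.603;0.05 0.278 -0.022 -0.041 0.176 -0.356 0.653;0.05 0.302 -0.026 -0.038 0.188 -0.381 0.7;0.05 0.325 -0.029 -0.035 0.2 -0.405 0.744;0.05 0.342 -0.032 -0.033 0.209 -0.422 0.776;0.05 0.355 -0.0335 -0.031 0.215 -0.436 0.801;0.05 0.355 -0.0335 -0.031 0.215 -0.436 0.801;0.05 0.355 -0.0335 -0.031 0.215 -0.436 0.801"

```text
clock: 24.7
tool_pos: [0.3846, -0.3002, 0.3999]
orientation: [-178.6, 27.1, -166.5]
force: [-0.5, 0.5, -1.0]
opening: 0.0649
```

```bash
python3 rec.py;  python3 place.py 2 | grep -A1 WP; python3 look.py p20 220 280 110 340 140
```

```text
24.7 [-22.4  -1.8 -22.3 -19.5 -47.9 -44.1] [ 0.3846 -0.3002  0.3999] [-178.6   27.1 -166.5] [-0.5  0.5 -1. ]
WP [ 0.395 -0.365  0.307]
shift [ 0.0464 -0.0634  0.0819] rotvec [ 0.0236 -0.0494  0.0877] deg 5.9
--
WP [ 0.435 -0.359  0.238]
shift [ 0.0426 -0.0654  0.1617] rotvec [ 0.0236 -0.0494  0.0877] deg 5.9
--
WP [ 0.445 -0.358  0.221]
shift [ 0.0416 -0.066   0.1817] rotvec [ 0.0236 -0.0494  0.0877] deg 5.9
```

View pics/p20.png

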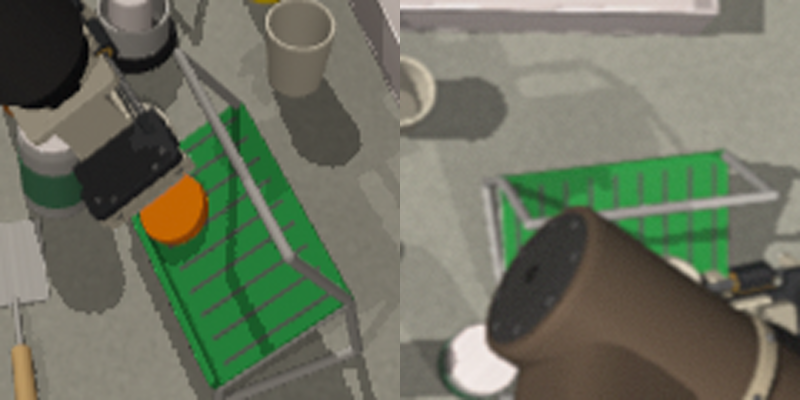

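Emit:
carry_out --moves "0.05 0.01 -0.013 0.016 0.005 -0.01 0.018;0.05 0.02 -0.027 0.035 0.01 -0.021 0.037;0.05 0.03 -0.041 0.053 0.015 -0.032 0.057;0.05 0.04 -0.054 0.07 0.02 -0.043 0.076;0.05 0.0464 -0.0634 0.082 0.0236 -0.0494 0.0877;0.05 0.0464 -0.0634 0.082 0.0236 -0.0494 0.0877;0.05 0.045 -0.064 0.1 0.0236 -0.0494 0.0877;0.05 0.044 -0.065 0.12 0.0236 -0.0494 0.0877;0.05 0.043 -0.065 0.14 0.0236 -0.0494 0.0877;0.05 0.0426 -0.0654 0.155 0.0236 -0.0494 0.0877;0.05 0.0426 -0.0654 0.1617 0.0236 -0.0494 0.0877;0.05 0.0426 -0.0654 0.1617 0.0236 -0.0494 0.0877"

```text
clock: 26.0
tool_pos: [0.436, -0.3587, 0.238]
orientation: [180.0, 30.0, -172.1]
force: [-0.1, -0.2, -1.1]
opening: 0.0646
```

```bash
python3 rec.py;  python3 place.py 3 | grep -A1 WP; python3 look.py p21 240 290 130 360 110
python3 - <<'E'
from ov import *
from fit import pose
S=pickle.load(open('p21.pkl','rb'))
Rd,Td=pose([.5435,-.289,.075,np.radians(7.8)])
L=lambda P:np.array(P)*1e-3@Rd.T+Td
a=np.linspace(0,2*np.pi,60)
c=lambda z:L(np.c_[-20+33*np.cos(a),-55+33*np.sin(a),z+0*a])
overlay(S,[(c(20),(255,0,255)),(c(34),(255,255,0))],dict(side=(250,310,100),top=(145,370,100)),'p21ov',6)
E
```

```text
26.0 [-29.4  16.5 -20.6 -33.9 -33.  -27.2] [ 0.436  -0.3587  0.238 ] [ 180.    30.  -172.1] [-0.1 -0.2 -1.1]
WP [ 0.435 -0.359  0.238]
shift [ 0.0011 -0.0006 -0.0006] rotvec [ 0.0015 -0.0002  0.0022] deg 0.2
--
WP [ 0.445 -0.358  0.221]
shift [ 0.0011 -0.0006  0.0194] rotvec [ 0.0015 -0.0002  0.0022] deg 0.2
```

View pics/p21ov.png

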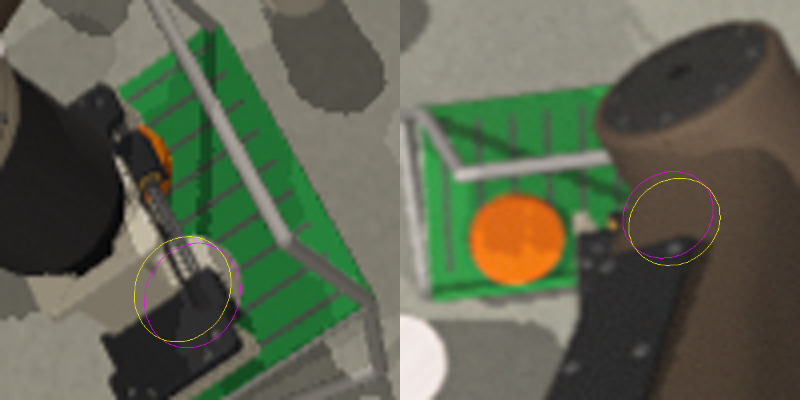

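View p21.

Run:
```python
from ov import *
from caps import *
S=pickle.load(open('p21.pkl','rb'))
T,R,o=cur()
pr=np.array([T+R.apply([sx*.01,y,.178]) for sx,y in((1,-.0325),(-1,-.0325),(-1,-.0535),(1,-.0535))]); pl=np.array([T+R.apply([sx*.01,y,.178]) for sx,y in((1,.0325),(-1,.0325),(-1,.0535),(1,.0535))])
overlay(S,[(pr,(255,0,255)),(pl,(255,255,0))],dict(side=(260,320,60),top=(170,380,60)),'p21b',10)
```

```text
(no output)
```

View pics/p21b.png

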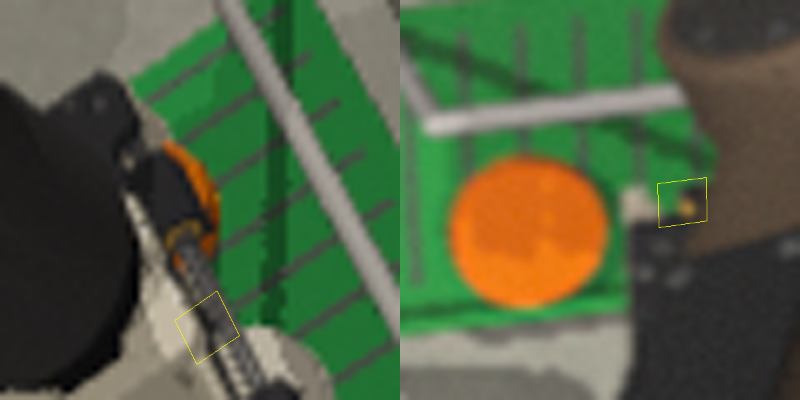

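Emit:
carry_out --moves "0.05 0.0005 0 0.005 0.001 0 0.001;0.05 0.0005 0 0.01 0.001 0 0.001;0.05 0.0005 0 0.014 0.001 0 0.001;0.05 0.0005 0 0.016 0.001 0 0.001;0.05 0.0005 0 0.016 0.001 0 0.001"

```text
clock: 26.6
tool_pos: [0.4433, -0.3581, 0.2239]
orientation: [-180.0, 30.0, -172.2]
force: [-0.3, -0.1, -1.4]
opening: 0.0646
```

```bash
python3 rec.py;  python3 place.py 4 | grep -A1 WP
```

```text
26.6 [-29.1  18.  -20.4 -34.9 -31.6 -26.3] [ 0.4433 -0.3581  0.2239] [-180.    30.  -172.2] [-0.3 -0.1 -1.4]
WP [ 0.445 -0.358  0.221]
shift [ 0.0003 -0.0002  0.0035] rotvec [-0.0002  0.0002  0.0004] deg 0.0
```

Emit:
carry_out --moves "0.05 0 0 0.001 0 0 0;0.05 0 0 0.002 0 0 0;0.05 0 0 0.0025 0 0 0;0.05 0 0 0.0025 0 0 0"

```text
clock: 27.0
tool_pos: [0.4445, -0.3579, 0.2221]
orientation: [-179.9, 30.0, -172.2]
force: [0.3, 0.0, -0.4]
opening: 0.0647
```

```bash
python3 rec.py
```

```text
27.0 [-29.   18.2 -20.3 -35.  -31.5 -26.1] [ 0.4445 -0.3579  0.2221] [-179.9   30.  -172.2] [ 0.3  0.  -0.4]
```

Emit:
carry_out --moves "0.05 0 0 0.0005 0 0 0;0.05 0 0 0.001 0 0 0;0.05 0 0 0.001 0 0 0"

```text
clock: 27.3
tool_pos: [0.445, -0.3579, 0.2212]
orientation: [-179.9, 30.0, -172.2]
force: [-0.0, -0.0, -0.5]
opening: 0.0645
```

Emit:
carry_out --moves "0.05 0 0 0.0005 0 0 0;0.05 0 0 0.001 0 0 0;0.05 0 0 0.001 0 0 0"

```text
clock: 27.6
tool_pos: [0.4453, -0.3579, 0.2206]
orientation: [-179.9, 30.0, -172.1]
force: [-2.7, 1.3, 3.8]
opening: 0.065
```

Emit:
carry_out --moves "0.05 0 0 0.0005 0 0 0;0.05 0 0 0.0005 0 0 0;0.05 0 0 0.0005 0 0 0"

```text
clock: 27.9
tool_pos: [0.4453, -0.3578, 0.2206]
orientation: [-179.9, 30.1, -172.1]
force: [-6.1, 0.9, 7.4]
opening: 0.0648
```

```bash
python3 rec.py; python3 look.py p22 260 310 150 370 80
```

```text
27.9 [-29.   18.4 -20.3 -35.2 -31.3 -25.9] [ 0.4453 -0.3578  0.2206] [-179.9   30.1 -172.1] [-6.1  0.9  7.4]
```

View pics/p22.png

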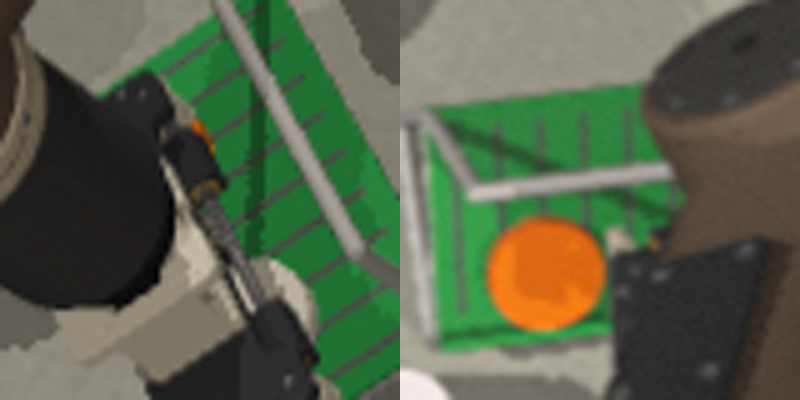

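Emit:
carry_out --moves "0.05 0 0 -0.0003 0 0 0;0.06 0 0 -0.0005 0 0 0;0.064 0 0 -0.0005 0 0 0;0.066 0 0 -0.0005 0 0 0;0.068 0 0 -0.0005 0 0 0;0.07 0 0 -0.0005 0 0 0;0.073 0 0 -0.0005 0 0 0;0.076 0 0 -0.0005 0 0 0;0.078 0 0 -0.0005 0 0 0;0.078 0 0 -0.0005 0 0 0"

```text
clock: 29.0
tool_pos: [0.4455, -0.3578, 0.2203]
orientation: [-179.9, 30.0, -172.2]
force: [-0.4, 0.5, -0.3]
opening: 0.0779
```

Emit:
carry_out --moves "0.078 0 0 -0.004 0 0 0;0.078 0 0 -0.01 0 0 0;0.078 0 0 -0.02 0 0 0;0.078 0 0 -0.035 0 0 0;0.078 0 0 -0.055 0 0 0;0.078 0 0 -0.075 0 0 0;0.078 0 0 -0.1 0 0 0;0.078 0 0 -0.125 0 0 0;0.078 0 0 -0.14 0 0 0;0.078 0 0 -0.14 0 0 0"

```text
clock: 30.0
tool_pos: [0.3753, -0.3676, 0.3445]
orientation: [-179.7, 30.2, -172.1]
force: [0.4, -1.0, 0.5]
opening: 0.0781
```

```bash
python3 rec.py; python3 look.py p23 240 300 150 365 100
```

```text
30.0 [-32.9   5.5 -19.9 -27.9 -44.1 -32.5] [ 0.3753 -0.3676  0.3445] [-179.7   30.2 -172.1] [ 0.4 -1.   0.5]
```

View pics/p23.png

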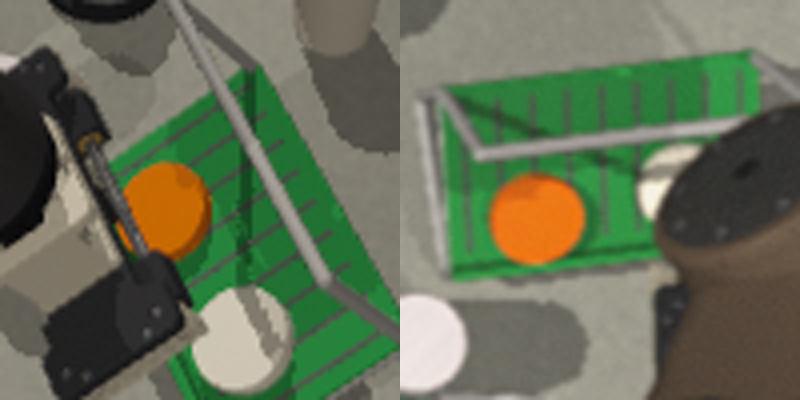

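Emit:
carry_out --moves "0.078 0 0 -0.02 0 0 0;0.078 0 0 -0.045 0 0 0;0.078 0 0 -0.07 0 0 0;0.078 0 0 -0.09 0 0 0;0.078 0 0 -0.1 0 0 0;0.078 0 0 -0.1 0 0 0;0.078 0 0 -0.1 0 0 0"

```text
clock: 30.8
tool_pos: [0.3267, -0.3738, 0.4268]
orientation: [180.0, 30.0, -172.2]
force: [0.4, -0.4, -0.9]
opening: 0.0781
```

```bash
python3 rec.py
python3 - <<'E'
from ov import *
from fit import pose
S={n:ctrl.snapshot(n) for n in('side','top')}; pickle.dump(S,open('p24.pkl','wb'))
G={n:grad(S[n]['image']) for n in S}
Rd,Td=pose([.5435,-.289,.075,np.radians(7.8)])
b=[]
for names in(('side','top'),('side',)):
    f=lambda x,y:sum(np.minimum(score(S[n],G[n],circ(Td+Rd@[x,y,.014],.033,Rd))[0],100).mean() for n in names)
    b.append(max((f(x,y),x.round(4),y.round(4)) for x in np.arange(-.045,.03,.001) for y in np.arange(-.08,-.03,.001)))
print(b)
X=[(circ(Td+Rd@[b[0][1],b[0][2],.014],.033,Rd),(255,0,255)),(circ([.533,.022,.052],.039),(255,255,0)),(circ([.533,.022,.012],.039),(0,255,0))]
overlay(S,X,dict(side=(180,280,180),top=(110,280,180)),'fin',4)
S0=pickle.load(open('s0.pkl','rb'))
d=np.hstack([S[n]['image'] for n in('side','top')]); save('fin2',d,.62)
E
```

```text
30.8 [-36.9  -1.1 -16.2 -25.3 -55.3 -34.4] [ 0.3267 -0.3738  0.4268] [ 180.    30.  -172.2] [ 0.4 -0.4 -0.9]
[(np.float64(188.74102418659402), np.float64(-0.017), np.float64(-0.057)), (np.float64(92.53728708475097), np.float64(-0.017), np.float64(-0.057))]
```

View pics/fin.png

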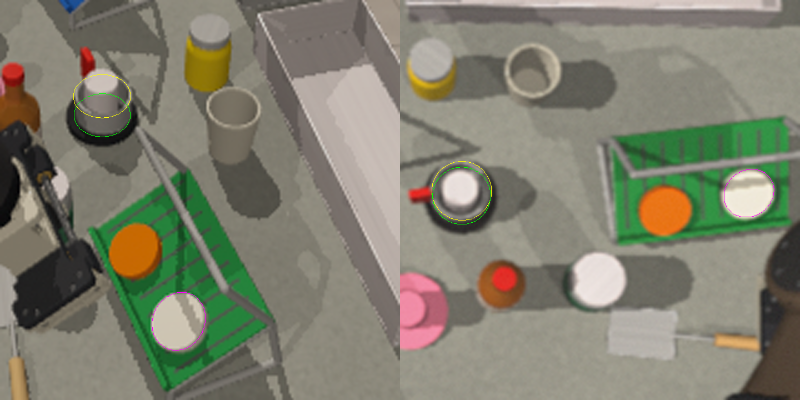

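View pics/fin2.png

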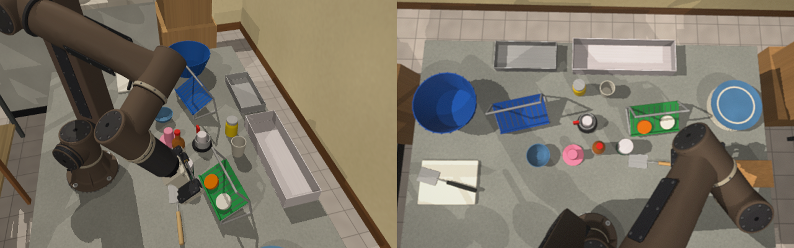

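The white base lies flat on the green deck at deck (x, y) = (-17, -57) mm, with a clear gap to the orange base. The ring sits on the black foot around the post, and the bystanders are where they were. I'm handing in.

```bash
python3 -c "
from h import *
print(ctrl.close_job())"
```

```text
the job is handed in; nothing more can be done
None
```

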